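# Set the washed bamboo cups out with lids and straws

### The arm

A 6-joint arm with a two-finger parallel gripper is mounted at the origin on the work surface. World frame = base frame: x ahead of the robot, y to its left, z up, the work surface at z = 0. Lengths are in m, angles in degrees, forces in N, time in s.
With the tool pointing down it reaches from about 0.3 to 0.75 m from the base axis. Payload 8.5 kg.
Tool frame: the origin (TCP) lies between the finger pads; the fingertips stand 17 mm ahead of it and the grasp point (between the pads) lies 2 mm behind it (env.tip_reach is the distance from the TCP to the fingertips, in m); z points along the fingers, y is the line along which they close (so a half turn about z gives the same grasp; the last joint's range is limited). The gripper opens to 85 mm and grips with 20 to 120 N. Pads are 22 mm wide; open, the fingers measure 114 mm over their backs; the gripper's body (76 mm by 85 mm) begins 54 mm behind the grasp point. The pads swing forward as they close: fully open they stand 13 mm farther back than shut.
Start: joints at [-80.919, 21.807, 74.336, -0, 83.858, -12.336], TCP at [0.201, -0.512, 0.248] pointing down, gripper open.
Joint ranges: [-178.18, 178.18], [-50.72, 133.34], [12.68, 142.11], [-81.47, 261.47], [9.98, 163.14], [-165.26, 165.26]. Speed limits (degrees/s): [136.94, 136.94, 180, 180, 180, 180].

### API

Orientations are given as a 3x3 rotation matrix whose columns are the frame's x, y, z axes.
In Python, from rig import env, viewer gives the robot as it stands.
- The arm moves only by the tool move_arm, never from a script. Its argument "motion" is a list of rows, each a list of 2 entries, a list of its own where there are three numbers: the shift along the tool's x, y, z normalised to -1 to 1, where 1 is 50 mm, then the turn, a rotation vector about the tool's x, y, z normalised to -1 to 1, where 1 is 8 degrees. A call has 1 to 20 rows; each row shifts and turns the commanded pose from where the row before left it, along the tool's axes as they then stand; what a row does not reach is not made up. A row lasts 1/10 s, in which the tool goes at most 50 mm and 8.59 degrees, less where a joint would pass 70% of its speed; a pose out of reach is approached as far as the arm can. A call with a number of a shift or a turn outside -1 to 1 is refused whole. A call with a gripper value outside its range is refused whole. "claw" is the closure, from 0 (fully open) to 1 (shut), set as the call begins (left out, the last holds). The fingers move at their own pace and stop on an object; "force" is the grip in N (left out, the last holds). Time passes only in rows, so rows that do not move let the fingers close. It gives the time, the measured TCP pose, the force, the opening and the grip force at its end, in the units of the state.
- env.observe(): the state, without advancing time (a new reading comes with each control period).
- viewer.get_image(name): name is "scene" or "side" or "wrist"; returns a dict with "frame" (400x640x3 uint8, red, green, blue), "depth" (400x640 float32, m along the optical axis (not along the pixel's ray), 0 where there is no reading), "fx", "fy", "cx", "cy" (pixels), "eye" and "attitude" of the camera in the world; the wrist camera has in their place "T_tool_cam" (4x4, takes a point from camera to tool coordinates, whose origin is the TCP and whose axes are the flange's). Camera axes: x right, y up, looking along -z (the intrinsics and any distortion apply to the point x, -y, -z); pixel columns grow to the right and rows downward; lengths in m; the calibration is good to about 2 mm. A picture is of the moment at which its call begins: read the wrist's pose just before it.
- env.close_job(): hands the job in; it is judged then, once.
The state is a dict: "time_s": time; "q": joint angles; "qvel": joint speeds; "joint_efforts": joint torques, N m; "position": TCP position; "tool_rot": TCP orientation; "ft_force": force on the tool from outside, world axes, zero at the start; "wrist_torque": the same for the moment, N m; "grip_width": finger opening in m; "gripper_force": force on a finger pad.
Only numpy, scipy, OpenCV 4.12 (cv2) and the standard library are available. Lean on these libraries where they do the work, as an engineer would, in place of code of your own. Each camera call takes 0.05 s, during which the arm holds its last target. There are 200 camera calls.

### The job

Get the washed drinking cups ready to carry out: stand every bamboo cup upright on the serving tray (there are two or three), set a lid on each so that it sits level on the rim, and put a bamboo straw down through the hollow knob of each lid until it stands on the bottom of the cup. Lids and straws are all alike, and some will be left over; leave the bottle, the dipper and the two bowls where they are.

Things in the scene. Friction and masses are not known exactly. Their poses are not given: they have to be found in the camera images.
- cup1_mid (a point): straight round bamboo cup (there are two or three cups, so one may be absent): 66 mm outside, 95 mm high, wall 6 mm (mouth 54 mm), floor 8 mm thick, about 120 g, open end up, standing on the table at the start. The point is on its axis, half-way up, 47.5 mm above its underside; z is its axis, up
- cup2_mid (a point): straight round bamboo cup (there are two or three cups, so one may be absent): 66 mm outside, 95 mm high, wall 6 mm (mouth 54 mm), floor 8 mm thick, about 120 g, open end up, standing on the table at the start. The point is on its axis, half-way up, 47.5 mm above its underside; z is its axis, up
- cup3_mid (a point): straight round bamboo cup (there are two or three cups, so one may be absent): 66 mm outside, 95 mm high, wall 6 mm (mouth 54 mm), floor 8 mm thick, about 120 g, open end up, standing on the table at the start. The point is on its axis, half-way up, 47.5 mm above its underside; z is its axis, up
- lid1_mid (a point): pale turned-wood lid, 38 mm high, 60 g, lying knob up on the table at first: disc 76 mm across, 8 mm thick; below it a 46 mm spigot 6 mm deep that drops loosely into a cup's mouth (the disc rests on the rim); above it a knob 30 mm across, 24 mm high. A 17 mm bore runs through all on the axis. Any lid fits any cup. Point: on the axis, 19 mm above the spigot's underside; z is the axis, knob up
- lid2_mid (a point): pale turned-wood lid, 38 mm high, 60 g, lying knob up on the table at first: disc 76 mm across, 8 mm thick; below it a 46 mm spigot 6 mm deep that drops loosely into a cup's mouth (the disc rests on the rim); above it a knob 30 mm across, 24 mm high. A 17 mm bore runs through all on the axis. Any lid fits any cup. Point: on the axis, 19 mm above the spigot's underside; z is the axis, knob up
- lid3_mid (a point): pale turned-wood lid, 38 mm high, 60 g, lying knob up on the table at first: disc 76 mm across, 8 mm thick; below it a 46 mm spigot 6 mm deep that drops loosely into a cup's mouth (the disc rests on the rim); above it a knob 30 mm across, 24 mm high. A 17 mm bore runs through all on the axis. Any lid fits any cup. Point: on the axis, 19 mm above the spigot's underside; z is the axis, knob up
- straw1_mid (a point): stiff bamboo drinking straw, a rod 12 mm thick, 190 mm long, 18 g, upright (leaning up to about 3 degrees) in a hole of the drying strip at first, foot 15 mm above the table, 145 mm of it out of the strip. Any straw serves any cup. Point: on its axis at mid-length; z runs along it, up
- straw1_foot (a point): the centre of the lower end of that straw, 95 mm below its mid-point; the end is chamfered to 7 mm over its last 4 mm
- straw2_mid (a point): stiff bamboo drinking straw, a rod 12 mm thick, 190 mm long, 18 g, upright (leaning up to about 3 degrees) in a hole of the drying strip at first, foot 15 mm above the table, 145 mm of it out of the strip. Any straw serves any cup. Point: on its axis at mid-length; z runs along it, up
- straw2_foot (a point): the centre of the lower end of that straw, 95 mm below its mid-point; the end is chamfered to 7 mm over its last 4 mm
- straw3_mid (a point): stiff bamboo drinking straw, a rod 12 mm thick, 190 mm long, 18 g, upright (leaning up to about 3 degrees) in a hole of the drying strip at first, foot 15 mm above the table, 145 mm of it out of the strip. Any straw serves any cup. Point: on its axis at mid-length; z runs along it, up
- straw3_foot (a point): the centre of the lower end of that straw, 95 mm below its mid-point; the end is chamfered to 7 mm over its last 4 mm
- straw4_mid (a point): stiff bamboo drinking straw, a rod 12 mm thick, 190 mm long, 18 g, upright (leaning up to about 3 degrees) in a hole of the drying strip at first, foot 15 mm above the table, 145 mm of it out of the strip. Any straw serves any cup. Point: on its axis at mid-length; z runs along it, up
- straw4_foot (a point): the centre of the lower end of that straw, 95 mm below its mid-point; the end is chamfered to 7 mm over its last 4 mm
- tray_in (a point): centre of the tray's floor, on its upper face. Dark wooden serving tray, fixed, 340 mm long (its y) by 170 mm (its x) outside, with an upright rim 8 mm thick whose top is 20 mm above the table; three cups stand on it in a row along y with 105 mm between centres
- strip: teak drying strip for straws, fixed: a block 50 mm (its x) by 240 mm (its y) by 60 mm high with four holes 14 mm wide and 45 mm deep in a row along y at -75, -25, 25 and 75 mm. The origin is the centre of its underside
- bottle_mid (a point): amber glass bottle with a metal cap, 68 mm across, 210 mm tall, standing; bystander. The point is on its axis, half-way up
- bowl_mid (a point): ceramic bowl, 150 mm across, 60 mm high; bystander. The point is on its axis, half-way up
- coco_mid (a point): small dark coconut-shell bowl, 90 mm across, 40 mm high; bystander. The point is on its axis, half-way up
- dipper_mid (a point): red plastic water dipper, 136 mm across, 95 mm high, with a flat handle reaching 223 mm from its axis along its own +y; bystander beyond the tray. The point is on the axis, half-way up
There are look-alikes about, which are no part of the job. What is shaped like the part that bears lid3_mid but purple or turquoise is not meant. Leave any red look-alike of the part that bears cup3_mid alone.

How it is judged (in metres and radians):
At the end, for the whole second after the job is handed in: Each cup stands upright on the tray floor (tilt under 0.06 rad); a lid sits with its disc on the rim (centred to 9 mm, level to 0.06 rad); a straw passes down through that lid, its foot within 10 mm of the cup's floor; all at rest and let go (x of cup1_mid in the frame of tray_in between -0.055 and 0.055 m and y of cup1_mid in the frame of tray_in between -0.14 and 0.14 m and z of cup1_mid in the frame of tray_in between 0.042 and 0.053 m and angle between each of cup1_mid, cup2_mid, cup3_mid's own z axis and vertical below 0.06 rad and ((horizontal distance between lid1_mid and cup1_mid below 0.009 m and z of lid1_mid in the frame of cup1_mid between 0.057 and 0.064 m and angle between the z axis of lid1_mid and the z axis of cup1_mid, either way round below 0.06 rad) or (horizontal distance between lid2_mid and cup1_mid below 0.009 m and z of lid2_mid in the frame of cup1_mid between 0.057 and 0.064 m and angle between the z axis of lid2_mid and the z axis of cup1_mid, either way round below 0.06 rad) or (horizontal distance between lid3_mid and cup1_mid below 0.009 m and z of lid3_mid in the frame of cup1_mid between 0.057 and 0.064 m and angle between the z axis of lid3_mid and the z axis of cup1_mid, either way round below 0.06 rad)) and ((horizontal distance between straw1_mid and cup1_mid below 0.02 m and z of straw1_foot in the frame of cup1_mid below -0.03 m and horizontal distance between straw1_foot and cup1_mid below 0.03 m) or (horizontal distance between straw2_mid and cup1_mid below 0.02 m and z of straw2_foot in the frame of cup1_mid below -0.03 m and horizontal distance between straw2_foot and cup1_mid below 0.03 m) or (horizontal distance between straw3_mid and cup1_mid below 0.02 m and z of straw3_foot in the frame of cup1_mid below -0.03 m and horizontal distance between straw3_foot and cup1_mid below 0.03 m) or (horizontal distance between straw4_mid and cup1_mid below 0.02 m and z of straw4_foot in the frame of cup1_mid below -0.03 m and horizontal distance between straw4_foot and cup1_mid below 0.03 m)) and x of cup2_mid in the frame of tray_in between -0.055 and 0.055 m and y of cup2_mid in the frame of tray_in between -0.14 and 0.14 m and z of cup2_mid in the frame of tray_in between 0.042 and 0.053 m and ((horizontal distance between lid1_mid and cup2_mid below 0.009 m and z of lid1_mid in the frame of cup2_mid between 0.057 and 0.064 m and angle between the z axis of lid1_mid and the z axis of cup2_mid, either way round below 0.06 rad) or (horizontal distance between lid2_mid and cup2_mid below 0.009 m and z of lid2_mid in the frame of cup2_mid between 0.057 and 0.064 m and angle between the z axis of lid2_mid and the z axis of cup2_mid, either way round below 0.06 rad) or (horizontal distance between lid3_mid and cup2_mid below 0.009 m and z of lid3_mid in the frame of cup2_mid between 0.057 and 0.064 m and angle between the z axis of lid3_mid and the z axis of cup2_mid, either way round below 0.06 rad)) and ((horizontal distance between straw1_mid and cup2_mid below 0.02 m and z of straw1_foot in the frame of cup2_mid below -0.03 m and horizontal distance between straw1_foot and cup2_mid below 0.03 m) or (horizontal distance between straw2_mid and cup2_mid below 0.02 m and z of straw2_foot in the frame of cup2_mid below -0.03 m and horizontal distance between straw2_foot and cup2_mid below 0.03 m) or (horizontal distance between straw3_mid and cup2_mid below 0.02 m and z of straw3_foot in the frame of cup2_mid below -0.03 m and horizontal distance between straw3_foot and cup2_mid below 0.03 m) or (horizontal distance between straw4_mid and cup2_mid below 0.02 m and z of straw4_foot in the frame of cup2_mid below -0.03 m and horizontal distance between straw4_foot and cup2_mid below 0.03 m)) and x of cup3_mid in the frame of tray_in between -0.055 and 0.055 m and y of cup3_mid in the frame of tray_in between -0.14 and 0.14 m and z of cup3_mid in the frame of tray_in between 0.042 and 0.053 m and ((horizontal distance between lid1_mid and cup3_mid below 0.009 m and z of lid1_mid in the frame of cup3_mid between 0.057 and 0.064 m and angle between the z axis of lid1_mid and the z axis of cup3_mid, either way round below 0.06 rad) or (horizontal distance between lid2_mid and cup3_mid below 0.009 m and z of lid2_mid in the frame of cup3_mid between 0.057 and 0.064 m and angle between the z axis of lid2_mid and the z axis of cup3_mid, either way round below 0.06 rad) or (horizontal distance between lid3_mid and cup3_mid below 0.009 m and z of lid3_mid in the frame of cup3_mid between 0.057 and 0.064 m and angle between the z axis of lid3_mid and the z axis of cup3_mid, either way round below 0.06 rad)) and ((horizontal distance between straw1_mid and cup3_mid below 0.02 m and z of straw1_foot in the frame of cup3_mid below -0.03 m and horizontal distance between straw1_foot and cup3_mid below 0.03 m) or (horizontal distance between straw2_mid and cup3_mid below 0.02 m and z of straw2_foot in the frame of cup3_mid below -0.03 m and horizontal distance between straw2_foot and cup3_mid below 0.03 m) or (horizontal distance between straw3_mid and cup3_mid below 0.02 m and z of straw3_foot in the frame of cup3_mid below -0.03 m and horizontal distance between straw3_foot and cup3_mid below 0.03 m) or (horizontal distance between straw4_mid and cup3_mid below 0.02 m and z of straw4_foot in the frame of cup3_mid below -0.03 m and horizontal distance between straw4_foot and cup3_mid below 0.03 m))); the robot touches nothing.
It fails at once if the bottle is shoved aside or knocked over (distance of bottle_mid from where it was at the start of the episode above 0.04 m).
It fails at once if the ceramic bowl is shoved aside or knocked over (distance of bowl_mid from where it was at the start of the episode above 0.04 m).
It fails at once if the coconut-shell bowl is shoved aside or knocked over (distance of coco_mid from where it was at the start of the episode above 0.04 m).
It fails at once if the dipper is shoved aside or knocked over (distance of dipper_mid from where it was at the start of the episode above 0.04 m).
Of cup1, cup2, cup3 only 2 to 3 are there at a start; the rules pass over those that are not, and their reading is None.
At some moment in a run one of cup1, cup2, cup3, lid1, lid2, lid3 may be knocked a few centimetres aside while the robot is not near it.
It also fails if it takes over 210 s, if anything falls off the work surface, if the arm or the gripper's body presses on something with over 40 N, if the wrist force passes 120 N, or if a joint passes its speed limit or range.

## Working session

There is one attempt and no reset: what is moved stays moved. The work goes in short steps, Python scripts to look and compute and a tool call to move; the robot and the scene stay as the last step left them, time stands still between calls to the robot, and variables do not carry over. Pictures are saved under pics/ and viewed, at most 14 in all, crops included, and the job is handed in when it is done.

Besides the shell and the picture viewer there is one more tool, called after "Request:" in YAML: its name, and indented under it one key for each argument. move_arm: Moves the arm, as the interface text tells. Scaled input: -1 to 1 covers 50 mm each way for a shift and 8 degrees each way for a turn. Its arguments: {"type":"object","properties":{"motion":{"type":"array","items":{"type":"array"}},"claw":{"type":"number"},"force":{"type":"number"}},"required":["motion"]}

```bash
ls; mkdir -p pics; cat > h.py <<'E'
import numpy as np, cv2
from rig import env, viewer
def cam(name):
    s=env.observe(); im=viewer.get_image(name)
    if name=="wrist":
        T=np.eye(4);T[:3,:3]=np.array(s["tool_rot"]);T[:3,3]=s["position"]
        M=T@np.array(im["T_tool_cam"])
    else:
        M=np.eye(4);M[:3,:3]=np.array(im["attitude"]);M[:3,3]=im["eye"]
    return im,M
def cloud(im,M):
    d=im["depth"];v,u=np.mgrid[:d.shape[0],:d.shape[1]]
    p=np.stack([(u-im["cx"])/im["fx"]*d,-(v-im["cy"])/im["fy"]*d,-d],-1)
    return p@M[:3,:3].T+M[:3,3]
def ray(im,M,u,v,z):
    r=M[:3,:3]@np.array([(u-im["cx"])/im["fx"],-(v-im["cy"])/im["fy"],-1]);o=M[:3,3]
    return o+r*(z-o[2])/r[2]
def save(n,im): cv2.imwrite(f"pics/{n}.png",im["frame"][:,:,::-1])
E
python3 - <<'E'
from h import *
for n in ("scene","side","wrist"):
    im,M=cam(n);save("a_"+n,im);print(n,[k for k in im],im["fx"],im["cx"],im["cy"],M.round(3).tolist())
    np.savez("a_"+n,frame=im["frame"],depth=im["depth"],fx=im["fx"],fy=im["fy"],cx=im["cx"],cy=im["cy"],M=M)
s=env.observe();print(s["tool_rot"],s["grip_width"],env.tip_reach)
E
```

```text
pics
scene ['frame', 'depth', 'fx', 'fy', 'cx', 'cy', 'eye', 'attitude'] 501.4167333025706 326.2311344609599 209.2834481157063 [[0.086, -0.768, 0.635, 1.558], [0.996, 0.064, -0.057, -0.162], [0.003, 0.638, 0.77, 1.347], [0.0, 0.0, 0.0, 1.0]]
side ['frame', 'depth', 'fx', 'fy', 'cx', 'cy', 'eye', 'attitude'] 391.1223329869813 307.14708227098845 206.23803848593212 [[-0.826, 0.378, -0.418, 0.035], [-0.563, -0.526, 0.638, 0.707], [0.022, 0.762, 0.647, 0.831], [0.0, 0.0, 0.0, 1.0]]
wrist ['frame', 'depth', 'fx', 'fy', 'cx', 'cy', 'T_tool_cam'] 339.27102244422105 317.081074054695 195.41271630499554 [[0.365, 0.892, 0.267, 0.268], [-0.931, 0.35, 0.103, -0.484], [-0.002, -0.286, 0.958, 0.375], [0.0, 0.0, 0.0, 1.0]]
[[ 9.30937394e-01  3.65178776e-01 -1.72345919e-04]
 [ 3.65178745e-01 -9.30936814e-01  1.06447569e-03]
 [ 2.28280769e-04 -1.05389729e-03 -9.99999419e-01]] 0.08502517694985882 0.017
```

View pics/a_scene.png

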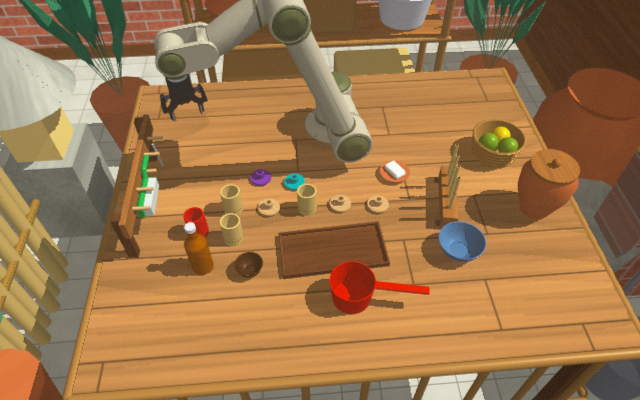

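View pics/a_side.png

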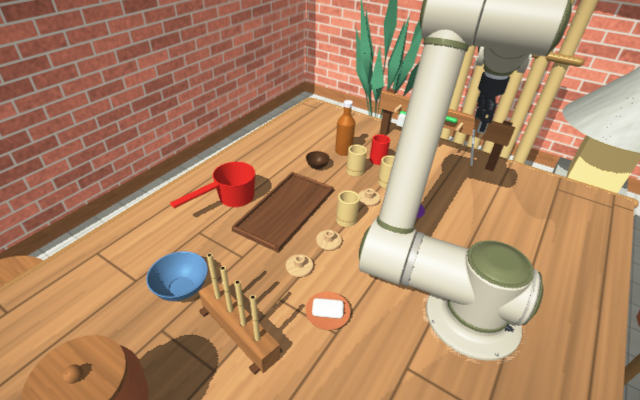

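The scene picture shows three bamboo cups at (231,200), (231,230) and (306,200). The red look-alike is at (195,222). Pale lids sit at (268,207), (340,203) and (376,204), with purple (260,177) and turquoise (293,181) look-alikes. The tray is at (333,249) and the strip with four straws at (450,190). The side view agrees. Next I measure from both views.

```bash
cat > m.py <<'E'
from h import *
def load(n):
    d=dict(np.load(f"a_{n}.npz"));return d,d["M"]
def circ(p):
    A=np.c_[2*p[:,:2],np.ones(len(p))];s=np.linalg.lstsq(A,(p[:,:2]**2).sum(1),rcond=None)[0]
    return s[0],s[1],np.sqrt(s[2]+s[0]**2+s[1]**2)
if __name__=="__main__":
  C={n:cloud(*load(n)) for n in("scene","side")}
  im,M=load("scene")
  for nm,u,v,z,r in [("cupA",231,190,.095,.05),("cupB",231,220,.095,.05),("cupC",306,190,.095,.05),("red",195,213,.095,.05),("lidA",268,204,.03,.05),("lidB",340,200,.03,.05),("lidC",376,201,.03,.05),("purple",260,175,.03,.05),("turq",293,179,.03,.05),("bottle",190,229,.2,.05),("coco",249,262,.03,.07),("bowl",462,240,.05,.1),("dip",352,283,.09,.1)]:
    p0=ray(im,M,u,v,z)
    for n in C:
        c=C[n].reshape(-1,3);f=(np.load(f"a_{n}.npz")["frame"]).reshape(-1,3)
        k=(np.hypot(*(c[:,:2]-p0[:2]).T)<r)&(c[:,2]>.015)&(c[:,2]<.3)
        if k.sum()<10: print(nm,n,"few");continue
        q=c[k];zt=np.percentile(q[:,2],98);t=q[q[:,2]>zt-.01]
        b=t[:,:2]; 
        print(nm,n,p0[:2].round(3),k.sum(),"ztop",zt.round(3),"fit",np.round(circ(t),4),"bbox mid",((b.min(0)+b.max(0))/2).round(4),"ext",np.ptp(b,axis=0).round(3))
  for n in C:
    c=C[n].reshape(-1,3);k=(c[:,2]>.07)&(c[:,2]<.25)
    p0=ray(im,M,450,185,.1);k&=np.hypot(*(c[:,:2]-p0[:2]).T)<.16
    q=c[k];print(n,p0,len(q),q.min(0),q.max(0))
    img=k.reshape(400,640).astype(np.uint8)
    nn,L=cv2.connectedComponents(img)
    for i in range(1,nn):
        w=(L==i).ravel()
        if w.sum()<15: continue
        p=c[w];a=np.polyfit(p[:,2],p[:,0],1);b=np.polyfit(p[:,2],p[:,1],1)
        print(w.sum(),"z",p[:,2].min().round(3),p[:,2].max().round(3),"at .07",np.polyval(a,.07).round(4),np.polyval(b,.07).round(4),"at .2",np.polyval(a,.2).round(4),np.polyval(b,.2).round(4))
    # strip top, tray rim
    k=(abs(c[:,2]-.06)<.006)&(np.hypot(*(c[:,:2]-p0[:2]).T)<.16)
    print("strip",k.sum(),cv2.minAreaRect(c[k][:,:2].astype(np.float32)))
    t0=ray(im,M,333,249,.01);k=(abs(c[:,2]-.02)<.005)&(np.hypot(*(c[:,:2]-t0[:2]).T)<.2)
    print("tray",t0,k.sum(),cv2.minAreaRect(c[k][:,:2].astype(np.float32)))
    k=(np.hypot(*(c[:,:2]-t0[:2]).T)<.05);print("floor z",np.median(c[k][:,2]))
E
python3 m.py
```

```text
cupA scene [ 0.416 -0.379] 517 ztop 0.097 fit [ 0.421 -0.384  0.03 ] bbox mid [ 0.4196 -0.3841] ext [0.07  0.065]
cupA side [ 0.416 -0.379] 307 ztop 0.096 fit [ 0.4133 -0.3835  0.0298] bbox mid [ 0.4236 -0.3834] ext [0.049 0.07 ]
cupB scene [ 0.544 -0.375] 560 ztop 0.097 fit [ 0.5485 -0.3789  0.0301] bbox mid [ 0.5476 -0.3782] ext [0.071 0.065]
cupB side [ 0.544 -0.375] 475 ztop 0.095 fit [ 0.5399 -0.3789  0.03  ] bbox mid [ 0.5394 -0.3791] ext [0.063 0.073]
cupC scene [ 0.436 -0.129] 510 ztop 0.098 fit [ 0.4408 -0.1279  0.03  ] bbox mid [ 0.4398 -0.1279] ext [0.071 0.064]
cupC side [ 0.436 -0.129] 645 ztop 0.095 fit [ 0.4324 -0.1272  0.0301] bbox mid [ 0.4325 -0.1282] ext [0.065 0.068]
red scene [ 0.506 -0.491] 440 ztop 0.098 fit [ 0.5131 -0.4951  0.0297] bbox mid [ 0.5124 -0.4944] ext [0.067 0.063]
red side [ 0.506 -0.491] 419 ztop 0.094 fit [ 0.5042 -0.4957  0.0301] bbox mid [ 0.5045 -0.4975] ext [0.064 0.069]
lidA scene [ 0.432 -0.262] 146 ztop 0.041 fit [ 0.4289 -0.2607  0.0131] bbox mid [ 0.4275 -0.2612] ext [0.034 0.028]
lidA side [ 0.432 -0.262] 96 ztop 0.039 fit [ 0.4223 -0.
[... 2117 characters left out ...]
3425), 3.6689419746398926)
floor z 0.007869339140743836
side [0.45847065 0.3548975  0.1       ] 971 [0.36412094 0.33954142 0.07000631] [0.52289411 0.38296855 0.20838074]
231 z 0.071 0.206 at .07 0.5143 0.3485 at .2 0.5157 0.3475
241 z 0.07 0.206 at .07 0.4654 0.3587 at .2 0.467 0.3577
247 z 0.07 0.206 at .07 0.4169 0.369 at .2 0.4182 0.3678
252 z 0.071 0.208 at .07 0.3681 0.3793 at .2 0.3694 0.3782
strip 1798 ((0.46546417474746704, 0.3586294651031494), (0.11236445605754852, 0.285567045211792), 88.12870025634766)
tray [ 0.62405051 -0.05521186  0.01      ] 713 ((0.6112819910049438, -0.0504184365272522), (0.36927199363708496, 0.3597137928009033), 53.457794189453125)
floor z 0.007093526963971697
```

Request:
move_arm:
  motion:
    - [[0, 0, -0.3], [0, 0, 0.8925]]
    - [[0, 0, -0.3], [0, 0, 0.8925]]
    - [[0, 0, -0.3], [0, 0, 0.8925]]
    - [[0.44, -0.5, 0], [0, 0, 0]]
    - [[0.44, -0.5, 0], [0, 0, 0]]
    - [[0.44, -0.5, 0], [0, 0, 0]]
    - [[0.44, -0.5, 0], [0, 0, 0]]
    - [[0.44, -0.5, 0], [0, 0, 0]]
    - [[0.44, -0.5, 0], [0, 0, 0]]
    - [[0.44, -0.5, 0], [0, 0, 0]]
    - [[0.44, -0.5, 0], [0, 0, 0]]
    - [[0.44, -0.5, 0], [0, 0, 0]]
    - [[0.44, -0.5, 0], [0, 0, 0]]
    - [[0, 0, 0], [0, 0, 0]]
    - [[0, 0, 0], [0, 0, 0]]

```text
time_s: 1.65
position: [0.4209, -0.2617, 0.2932]
tool_rot: [[1.0, 0.001, -0.0], [0.001, -1.0, 0.0], [-0.0, -0.0, -1.0]]
ft_force: [-1.3, 0.3, 0.5]
grip_width: 0.0853
gripper_force: 0.0
```

```bash
cat > w.py <<'E'
# wrist look: fit circles of rim/knob tops around given seeds
from h import *
from m import circ
import sys
def top(c,p0,r,z0=.015,band=.006,zmax=.3):
    c=c.reshape(-1,3);k=(np.hypot(*(c[:,:2]-np.array(p0)).T)<r)&(c[:,2]>z0)&(c[:,2]<zmax)
    if k.sum()<15:return None
    q=c[k];zt=np.percentile(q[:,2],95);t=q[abs(q[:,2]-zt)<band]
    return zt.round(4),np.round(circ(t),4),((t.min(0)+t.max(0))/2)[:2].round(4),np.ptp(t,axis=0)[:2].round(3)
S={"cupA":(.4175,-.384),"cupB":(.544,-.379),"cupC":(.4365,-.1275),"lidA":(.4255,-.2605),"lidB":(.4295,-.0125),"lidC":(.4445,.118)}
if __name__=="__main__":
    im,M=cam("wrist");save(sys.argv[1],im);c=cloud(im,M)
    s=env.observe();print(s["position"],np.round(s["tool_rot"],3).tolist(),M[:3,3])
    for k in S: print(k,top(c,S[k],.045))
    np.savez("a_wrist",frame=im["frame"],depth=im["depth"],fx=im["fx"],fy=im["fy"],cx=im["cx"],cy=im["cy"],M=M)
E
python3 w.py b1; python3 - <<'E'
from m import *
for n in("scene","side"):
    im,M=load(n);h=cv2.cvtColor(im["frame"],cv2.COLOR_RGB2HSV)
    c=cloud(im,M);m=(h[...,2]<120)&(c[...,2]>-.01)&(c[...,2]<.03)&(np.hypot(c[...,0]-.62,c[...,1]+.055)<.22)
    m=cv2.morphologyEx(m.astype(np.uint8),cv2.MORPH_OPEN,np.ones((3,3)))
    k=max(cv2.findContours(m,0,2)[0],key=cv2.contourArea);hull=cv2.convexHull(k)
    P=np.array([ray(im,M,u,v,.02)[:2] for u,v in hull[:,0]],np.float32)
    print(n,cv2.minAreaRect(P))
E
```

```text
[ 0.4205704 -0.2622622  0.29312  ] [[1.0, 0.0, -0.001], [0.0, -1.0, 0.0], [-0.001, -0.0, -1.0]] [ 0.49315    -0.26065628  0.42069164]
cupA (np.float64(0.0972), array([ 0.4168, -0.3846,  0.0297]), array([ 0.4167, -0.3851]), array([0.065, 0.065]))
cupB (np.float64(0.0973), array([ 0.5427, -0.3798,  0.0296]), array([ 0.5407, -0.3802]), array([0.059, 0.065]))
cupC (np.float64(0.0975), array([ 0.4362, -0.1302,  0.0297]), array([ 0.4363, -0.1293]), array([0.064, 0.066]))
lidA (np.float64(0.2981), array([ 0.4226, -0.2607,  0.0432]), array([ 0.4208, -0.2605]), array([0.021, 0.089]))
lidB (np.float64(0.0402), array([ 0.4297, -0.0147,  0.0123]), array([ 0.4294, -0.0136]), array([0.03 , 0.032]))
lidC (np.float64(0.0229), array([0.4398, 0.1003, 0.0173]), array([0.4411, 0.1005]), array([0.067, 0.044]))
scene ((0.7636745572090149, -0.11551636457443237), (0.0471721850335598, 0.0680641308426857), 0.20522570610046387)
side ((0.5283486247062683, -0.049942001700401306), (0.013562730513513088, 0.33714279532432556), 3.5299386978149414)
```

View pics/b1.png

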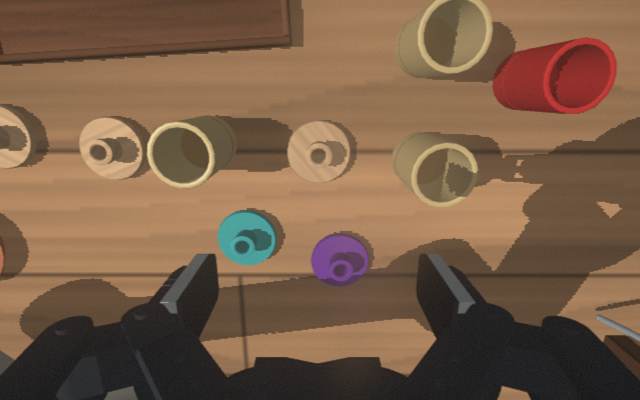

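In the wrist picture the bamboo cups are at (185,155), (435,174) and (448,38). The pale lids are at (5,137), (114,148) and (320,151). Not meant are the red cup (580,77), the turquoise lid (246,240) and the purple lid (340,262). By colour, the bamboo and pale ones fit. I'll confirm in one crop and measure the tray.

```bash
python3 - <<'E'
from m import *
a=cv2.imread("pics/b1.png")[0:290];cv2.imwrite("pics/b1c.png",cv2.resize(a,None,fx=1.25,fy=1.25))
im,M=load("scene");f=im["frame"];print(f[249,333],f[255,320],f[250,395],f[215,330])
for n,(u,v) in {"scene":(333,249),"side":(285,212)}.items():
    im,M=load(n);g=cv2.cvtColor(im["frame"],cv2.COLOR_RGB2HSV)[...,2]
    m=(g<125).astype(np.uint8);m=cv2.morphologyEx(m,cv2.MORPH_OPEN,np.ones((3,3)))
    L=cv2.connectedComponents(m)[1];k=(L==L[v,u]).astype(np.uint8)
    hull=cv2.convexHull(max(cv2.findContours(k,0,2)[0],key=cv2.contourArea))
    P=np.array([ray(im,M,a,b,.018)[:2] for a,b in hull[:,0]],np.float32)
    print(n,k.sum(),g[v,u],cv2.minAreaRect(P),cv2.boundingRect(hull))
E
```

```text
[126  79  41] [128  80  48] [194 136  73] [190 134  75]
scene 174819 126 ((0.04278135299682617, -0.40331804752349854), (2.6533260345458984, 2.0756888389587402), 85.43473052978516) (0, 0, 640, 400)
side 965 117 ((0.5913491249084473, -0.055614084005355835), (0.3227129876613617, 0.07104907929897308), 89.2568359375) (252, 182, 73, 58)
```

View pics/b1c.png

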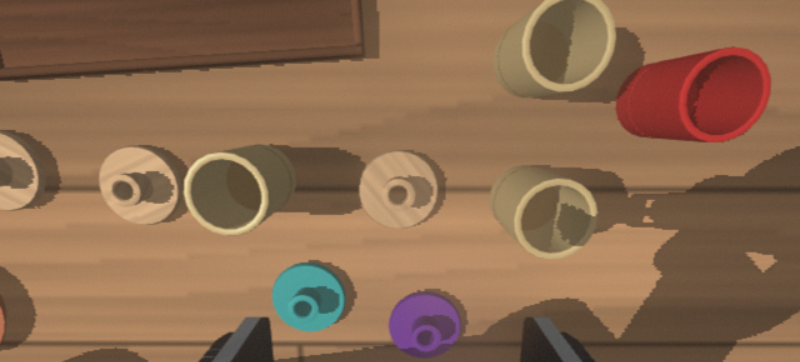

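Crop confirms: three bamboo cups and three pale lids; the red, purple and turquoise ones stay. Picking up cup A first.

Request:
move_arm:
  motion:
    - [[-0.014, 0.49, 0], [0, 0, 0]]
    - [[-0.014, 0.49, 0], [0, 0, 0]]
    - [[-0.014, 0.49, 0], [0, 0, 0]]
    - [[-0.014, 0.49, 0], [0, 0, 0]]
    - [[-0.014, 0.49, 0], [0, 0, 0]]
    - [[0, 0, 0.6], [0, 0, 0]]
    - [[0, 0, 0.6], [0, 0, 0]]
    - [[0, 0, 0.6], [0, 0, 0]]
    - [[0, 0, 0.6], [0, 0, 0]]
    - [[0, 0, 0.6], [0, 0, 0]]
    - [[0, 0, 0.6], [0, 0, 0]]
    - [[0, 0, 0.5], [0, 0, 0]]
    - [[0, 0, 0.45], [0, 0, 0]]
    - [[0, 0, 0], [0, 0, 0]]
    - [[0, 0, 0], [0, 0, 0]]
  claw: 0

```text
time_s: 3.2
position: [0.4169, -0.3854, 0.0663]
tool_rot: [[1.0, -0.001, -0.0], [-0.001, -1.0, -0.0], [-0.0, 0.0, -1.0]]
ft_force: [-0.4, 0.6, -0.4]
grip_width: 0.0855
gripper_force: 0.0
```

Request:
move_arm:
  motion:
    - [[0, 0, 0], [0, 0, 0]]
    - [[0, 0, 0], [0, 0, 0]]
    - [[0, 0, 0], [0, 0, 0]]
    - [[0, 0, 0], [0, 0, 0]]
    - [[0, 0, 0], [0, 0, 0]]
    - [[0, 0, 0], [0, 0, 0]]
  claw: 1
  force: 30

```text
time_s: 3.8
position: [0.4177, -0.3853, 0.0673]
tool_rot: [[1.0, 0.0, 0.001], [0.0, -1.0, -0.003], [0.001, 0.003, -1.0]]
ft_force: [-1.8, -1.0, 6.3]
grip_width: 0.0638
gripper_force: 32.6
```

```bash
python3 - <<'E'
from m import *
for n,(u,v) in {"scene":(333,249),"side":(285,212)}.items():
    im,M=load(n);f=im["frame"];g=f.max(2);m=((g<158)&(f[...,1]>40)).astype(np.uint8)
    r=np.zeros_like(m)
    if n=="scene": r[218:284,270:395]=1
    else: r[165:250,225:340]=1
    m=cv2.morphologyEx(m*r,cv2.MORPH_OPEN,np.ones((3,3)))
    L=cv2.connectedComponents(m)[1];k=(L==L[v,u]).astype(np.uint8)
    hull=cv2.convexHull(max(cv2.findContours(k,0,2)[0],key=cv2.contourArea))
    q=cv2.approxPolyDP(hull,4,True)[:,0]
    P=np.array([ray(im,M,a,b,.02)[:2] for a,b in q],np.float32)
    print(n,k.sum(),q.tolist(),P.round(3).tolist(),cv2.minAreaRect(np.array([ray(im,M,a,b,.02)[:2] for a,b in hull[:,0]],np.float32)))
E
```

```text
scene 4781 [[378, 222], [388, 266], [279, 278], [279, 232]] [[0.5329999923706055, 0.10499999672174454], [0.7099999785423279, 0.10999999940395355], [0.7260000109672546, -0.23199999332427979], [0.5479999780654907, -0.2280000001192093]] ((0.6295422911643982, -0.06385490298271179), (0.18292175233364105, 0.35263171792030334), 3.4732587337493896)
side 4419 [[333, 188], [281, 249], [232, 230], [255, 175], [296, 173]] [[0.5410000085830688, -0.22300000488758087], [0.5130000114440918, 0.10599999874830246], [0.6779999732971191, 0.12800000607967377], [0.8029999732971191, -0.12600000202655792], [0.6930000185966492, -0.2199999988079071]] ((0.658917248249054, -0.04535336792469025), (0.2764310836791992, 0.3539058566093445), 4.0202131271362305)
```

Request:
move_arm:
  motion:
    - [[0, 0, -0.4], [0, 0, 0]]
    - [[0, 0, -0.5], [0, 0, 0]]
    - [[0, 0, -0.5], [0, 0, 0]]
    - [[0.35, -0.36, 0], [0, 0, 0]]
    - [[0.55, -0.57, 0], [0, 0, 0]]
    - [[0.55, -0.57, 0], [0, 0, 0]]
    - [[0.55, -0.57, 0], [0, 0, 0]]
    - [[0.55, -0.57, 0], [0, 0, 0]]
    - [[0.55, -0.57, 0], [0, 0, 0]]
    - [[0.55, -0.57, 0], [0, 0, 0]]
    - [[0.35, -0.36, 0], [0, 0, 0]]
    - [[0.18, -0.17, 0], [0, 0, 0]]
    - [[0, 0, 0.35], [0, 0, 0]]
    - [[0, 0, 0.35], [0, 0, 0]]
    - [[0, 0, 0.3], [0, 0, 0]]
    - [[0, 0, 0.15], [0, 0, 0]]
    - [[0, 0, 0], [0, 0, 0]]
    - [[0, 0, 0], [0, 0, 0]]

```text
time_s: 5.6
position: [0.6265, -0.1695, 0.0791]
tool_rot: [[1.0, -0.0, 0.001], [-0.0, -1.0, -0.0], [0.001, 0.0, -1.0]]
ft_force: [0.5, -0.3, -1.1]
grip_width: 0.0642
gripper_force: 33.9
```

Request:
move_arm:
  motion:
    - [[0, 0, 0.03], [0, 0, 0]]
    - [[0, 0, 0.03], [0, 0, 0]]
    - [[0, 0, 0.02], [0, 0, 0]]
    - [[0, 0, 0], [0, 0, 0]]

```text
time_s: 6.0
position: [0.6266, -0.1691, 0.0753]
tool_rot: [[1.0, -0.0, 0.001], [-0.0, -1.0, -0.001], [0.001, 0.001, -1.0]]
ft_force: [-2.0, -0.3, 5.3]
grip_width: 0.0641
gripper_force: 34.0
```

Request:
move_arm:
  motion:
    - [[0, 0, 0], [0, 0, 0]]
    - [[0, 0, 0], [0, 0, 0]]
    - [[0, 0, 0], [0, 0, 0]]
    - [[0, 0, 0], [0, 0, 0]]
    - [[0, 0, -0.4], [0, 0, 0]]
    - [[0, 0, -0.6], [0, 0, 0]]
    - [[0, 0, -0.6], [0, 0, 0]]
    - [[-0.3, 0.5, -0.6], [0, 0, 0]]
    - [[-0.3, 0.7, -0.2], [0, 0, 0]]
    - [[-0.3, 0.7, 0], [0, 0, 0]]
    - [[-0.3, 0.7, 0], [0, 0, 0]]
    - [[-0.28, 0.7, 0], [0, 0, 0]]
    - [[-0.2, 0.6, 0], [0, 0, 0]]
    - [[0, 0.2, 0], [0, 0, 0]]
    - [[0, 0, 0], [0, 0, 0]]
    - [[0, 0, 0], [0, 0, 0]]
  claw: 0

```text
time_s: 7.6
position: [0.5428, -0.373, 0.1942]
tool_rot: [[1.0, 0.001, -0.0], [0.001, -1.0, 0.001], [-0.0, -0.001, -1.0]]
ft_force: [-0.1, 0.8, 0.8]
grip_width: 0.0854
gripper_force: 0.0
```

```bash
cat > s.py <<'E'
# both fixed views, averaged position for named seeds
from w import *
S.update(cupA=(.627,-.17))
if __name__=="__main__":
    C=[cloud(*cam(n)) for n in("scene","side")]
    for a in sys.argv[1:]:
        nm,x,y=a.split(",") if "," in a else (a,*S[a])
        t=[top(c,(float(x),float(y)),.045,band=.01,zmax=.16) for c in C]
        print(nm,*[(r[0],r[1]) for r in t if r], "mean",np.mean([r[1][:2] for r in t if r],0).round(4) if any(t) else None)
E
python3 s.py cupA cupB cupC lidA lidB lidC
```

```text
cupA (np.float64(0.104), array([ 0.6304, -0.1674,  0.0302])) (np.float64(0.1022), array([ 0.6221, -0.1665,  0.0298])) mean [ 0.6262 -0.1669]
cupB (np.float64(0.0958), array([ 0.5484, -0.3787,  0.03  ])) (np.float64(0.0931), array([ 0.5399, -0.3791,  0.0303])) mean [ 0.5442 -0.3789]
cupC (np.float64(0.0962), array([ 0.4408, -0.1275,  0.0301])) (np.float64(0.0942), array([ 0.4328, -0.1272,  0.03  ])) mean [ 0.4368 -0.1274]
lidA (np.float64(0.0402), array([ 0.4308, -0.26  ,  0.0129])) mean [ 0.4308 -0.26  ]
lidB (np.float64(0.0392), array([ 0.4331, -0.0123,  0.0129])) (np.float64(0.0389), array([ 0.4261, -0.0121,  0.0122])) mean [ 0.4296 -0.0122]
lidC (np.float64(0.0411), array([0.4477, 0.1175, 0.0129])) (np.float64(0.0388), array([0.4408, 0.1188, 0.0122])) mean [0.4442 0.1182]
```

Request:
move_arm:
  motion:
    - [[0.014, 0.13, 0.3], [0, 0, 0]]
    - [[0, 0, 0.6], [0, 0, 0]]
    - [[0, 0, 0.6], [0, 0, 0]]
    - [[0, 0, 0.6], [0, 0, 0]]
    - [[0, 0, 0.3], [0, 0, 0]]
    - [[0, 0, 0.16], [0, 0, 0]]
    - [[0, 0, 0], [0, 0, 0]]
    - [[0, 0, 0], [0, 0, 0]]

```text
time_s: 8.5
position: [0.5434, -0.3807, 0.0669]
tool_rot: [[1.0, 0.0, 0.001], [0.0, -1.0, -0.001], [0.001, 0.001, -1.0]]
ft_force: [-1.0, -0.2, 0.2]
grip_width: 0.0854
gripper_force: 0.0
```

Request:
move_arm:
  motion:
    - [[0, 0, 0], [0, 0, 0]]
    - [[0, 0, 0], [0, 0, 0]]
    - [[0, 0, 0], [0, 0, 0]]
    - [[0, 0, 0], [0, 0, 0]]
    - [[0, 0, 0], [0, 0, 0]]
    - [[0, 0, 0], [0, 0, 0]]
  claw: 1

```text
time_s: 9.1
position: [0.5434, -0.3809, 0.0676]
tool_rot: [[1.0, -0.0, 0.002], [-0.0, -1.0, -0.001], [0.002, 0.001, -1.0]]
ft_force: [-0.2, -0.5, 5.9]
grip_width: 0.0664
gripper_force: 33.2
```

Request:
move_arm:
  motion:
    - [[0, 0, -0.4], [0, 0, 0]]
    - [[0, 0, -0.6], [0, 0, 0]]
    - [[0, 0, -0.6], [0, 0, 0]]
    - [[0, 0, -0.6], [0, 0, 0]]
    - [[0.05, -0.2, -0.4], [0, 0, 0]]
    - [[0.14, -0.6, 0], [0, 0, 0]]
    - [[0.17, -0.7, 0], [0, 0, 0]]
    - [[0.17, -0.7, 0], [0, 0, 0]]
    - [[0.17, -0.7, 0], [0, 0, 0]]
    - [[0.17, -0.7, 0], [0, 0, 0]]
    - [[0.17, -0.7, 0], [0, 0, 0]]
    - [[0.17, -0.7, 0], [0, 0, 0]]
    - [[0.17, -0.7, 0], [0, 0, 0]]
    - [[0.12, -0.5, 0], [0, 0, 0]]
    - [[0.032, -0.258, 0], [0, 0, 0]]
    - [[0, 0, 0.5], [0, 0, 0]]
    - [[0, 0, 0.6], [0, 0, 0]]
    - [[0, 0, 0.6], [0, 0, 0]]
    - [[0, 0, 0.4], [0, 0, 0]]
    - [[0, 0, 0.2], [0, 0, 0]]

```text
time_s: 11.1
position: [0.6188, -0.0581, 0.0794]
tool_rot: [[1.0, -0.001, -0.003], [-0.001, -1.0, 0.001], [-0.003, -0.001, -1.0]]
ft_force: [-0.1, 0.0, -1.9]
grip_width: 0.0668
gripper_force: 34.1
```

Request:
move_arm:
  motion:
    - [[0, 0, 0.06], [0, 0, 0]]
    - [[0, 0, 0.05], [0, 0, 0]]
    - [[0, 0, 0.02], [0, 0, 0]]
    - [[0, 0, 0], [0, 0, 0]]

```text
time_s: 11.5
position: [0.62, -0.0578, 0.0757]
tool_rot: [[1.0, -0.0, 0.002], [-0.0, -1.0, -0.001], [0.002, 0.001, -1.0]]
ft_force: [-0.2, -0.6, -0.5]
grip_width: 0.0663
gripper_force: 34.1
```

Request:
move_arm:
  motion:
    - [[0, 0, 0.01], [0, 0, 0]]
    - [[0, 0, 0], [0, 0, 0]]
    - [[0, 0, 0], [0, 0, 0]]
    - [[0, 0, 0], [0, 0, 0]]
    - [[0, 0, -0.4], [0, 0, 0]]
    - [[0, 0, -0.6], [0, 0, 0]]
    - [[0, 0, -0.6], [0, 0, 0]]
    - [[-0.3, 0.1, -0.6], [0, 0, 0]]
    - [[-0.6, 0.2, -0.2], [0, 0, 0]]
    - [[-0.6, 0.25, 0], [0, 0, 0]]
    - [[-0.6, 0.25, 0], [0, 0, 0]]
    - [[-0.6, 0.25, 0], [0, 0, 0]]
    - [[-0.6, 0.25, 0], [0, 0, 0]]
    - [[-0.37, 0.1, 0], [0, 0, 0]]
    - [[0, 0, 0], [0, 0, 0]]
    - [[0, 0, 0], [0, 0, 0]]
  claw: 0

```text
time_s: 13.1
position: [0.4366, -0.1278, 0.1947]
tool_rot: [[1.0, -0.001, 0.001], [-0.001, -1.0, -0.0], [0.001, 0.0, -1.0]]
ft_force: [-0.3, 0.7, -0.2]
grip_width: 0.0853
gripper_force: 0.0
```

```bash
python3 s.py cupA cupB,.62,-.058 cupC lidB
```

```text
cupA (np.float64(0.1042), array([ 0.6302, -0.1676,  0.03  ])) (np.float64(0.1019), array([ 0.6221, -0.1674,  0.0299])) mean [ 0.6262 -0.1675]
cupB (np.float64(0.104), array([ 0.6248, -0.0564,  0.0299])) (np.float64(0.102), array([ 0.6168, -0.0558,  0.0299])) mean [ 0.6208 -0.0561]
cupC (np.float64(0.0963), array([ 0.4411, -0.1282,  0.0301])) (np.float64(0.094), array([ 0.4326, -0.1269,  0.0302])) mean [ 0.4368 -0.1276]
lidB (np.float64(0.0398), array([ 0.4332, -0.0123,  0.0124])) (np.float64(0.0383), array([ 0.4262, -0.0123,  0.0125])) mean [ 0.4297 -0.0123]
```

Request:
move_arm:
  motion:
    - [[0, 0, 0.3], [0, 0, 0]]
    - [[0, 0, 0.6], [0, 0, 0]]
    - [[0, 0, 0.6], [0, 0, 0]]
    - [[0, 0, 0.6], [0, 0, 0]]
    - [[0, 0, 0.3], [0, 0, 0]]
    - [[0, 0, 0.16], [0, 0, 0]]
    - [[0, 0, 0], [0, 0, 0]]
    - [[0, 0, 0], [0, 0, 0]]

```text
time_s: 14.0
position: [0.4368, -0.1277, 0.0668]
tool_rot: [[1.0, 0.0, 0.001], [0.0, -1.0, -0.001], [0.001, 0.001, -1.0]]
ft_force: [0.1, -0.3, -0.2]
grip_width: 0.0853
gripper_force: 0.0
```

Request:
move_arm:
  motion:
    - [[0, 0, 0], [0, 0, 0]]
    - [[0, 0, 0], [0, 0, 0]]
    - [[0, 0, 0], [0, 0, 0]]
    - [[0, 0, 0], [0, 0, 0]]
    - [[0, 0, 0], [0, 0, 0]]
    - [[0, 0, 0], [0, 0, 0]]
  claw: 1

```text
time_s: 14.6
position: [0.4367, -0.1279, 0.0674]
tool_rot: [[1.0, -0.0, 0.002], [-0.0, -1.0, -0.001], [0.002, 0.001, -1.0]]
ft_force: [-0.5, 0.6, 5.5]
grip_width: 0.0667
gripper_force: 32.3
```

Request:
move_arm:
  motion:
    - [[0, 0, -0.4], [0, 0, 0]]
    - [[0, 0, -0.6], [0, 0, 0]]
    - [[0, 0, -0.6], [0, 0, 0]]
    - [[0, 0, -0.6], [0, 0, 0]]
    - [[0, 0, -0.2], [0, 0, 0]]
    - [[0.3, -0.3, 0], [0, 0, 0]]
    - [[0.5, -0.5, 0], [0, 0, 0]]
    - [[0.5, -0.5, 0], [0, 0, 0]]
    - [[0.5, -0.5, 0], [0, 0, 0]]
    - [[0.5, -0.5, 0], [0, 0, 0]]
    - [[0.5, -0.5, 0], [0, 0, 0]]
    - [[0.5, -0.5, 0], [0, 0, 0]]
    - [[0.2, -0.3, 0], [0, 0, 0]]
    - [[0.026, -0.058, 0], [0, 0, 0]]
    - [[0, 0, 0.5], [0, 0, 0]]
    - [[0, 0, 0.6], [0, 0, 0]]
    - [[0, 0, 0.6], [0, 0, 0]]
    - [[0, 0, 0.3], [0, 0, 0]]
    - [[0, 0, 0.16], [0, 0, 0]]
    - [[0, 0, 0], [0, 0, 0]]

```text
time_s: 16.6
position: [0.6118, 0.0548, 0.0775]
tool_rot: [[1.0, -0.001, -0.002], [-0.001, -1.0, 0.0], [-0.002, -0.0, -1.0]]
ft_force: [0.8, 0.3, -0.7]
grip_width: 0.0661
gripper_force: 34.6
```

Request:
move_arm:
  motion:
    - [[0, 0, 0.04], [0, 0, 0]]
    - [[0, 0, 0.03], [0, 0, 0]]
    - [[0, 0, 0.02], [0, 0, 0]]
    - [[0, 0, 0], [0, 0, 0]]

```text
time_s: 17.0
position: [0.6129, 0.0551, 0.0755]
tool_rot: [[1.0, -0.0, 0.002], [-0.0, -1.0, -0.0], [0.002, 0.0, -1.0]]
ft_force: [-2.8, -0.2, 6.3]
grip_width: 0.0666
gripper_force: 35.1
```

Request:
move_arm:
  motion:
    - [[0, 0, 0], [0, 0, 0]]
    - [[0, 0, 0], [0, 0, 0]]
    - [[0, 0, 0], [0, 0, 0]]
    - [[0, 0, 0], [0, 0, 0]]
    - [[0, 0, -0.4], [0, 0, 0]]
    - [[0, 0, -0.6], [0, 0, 0]]
    - [[0, 0, -0.6], [0, 0, 0]]
    - [[-0.3, -0.1, -0.6], [0, 0, 0]]
    - [[-0.5, -0.2, -0.3], [0, 0, 0]]
    - [[-0.5, -0.2, 0], [0, 0, 0]]
    - [[-0.5, -0.2, 0], [0, 0, 0]]
    - [[-0.5, -0.2, 0], [0, 0, 0]]
    - [[-0.5, -0.2, 0], [0, 0, 0]]
    - [[-0.4, -0.1, 0], [0, 0, 0]]
    - [[-0.17, -0.06, 0], [0, 0, 0]]
    - [[0, 0, 0], [0, 0, 0]]
    - [[0, 0, 0], [0, 0, 0]]
  claw: 0

```text
time_s: 18.7
position: [0.4448, 0.1181, 0.199]
tool_rot: [[1.0, -0.0, 0.001], [-0.0, -1.0, -0.0], [0.001, 0.0, -1.0]]
ft_force: [0.5, 0.4, -0.2]
grip_width: 0.0851
gripper_force: 0.0
```

```bash
cat > wl.py <<'E'
from w import *
# fresh wrist measurement of named seed(s) name,x,y,zlo,zhi ; image contour centre cast onto top plane as second check
im,M=cam("wrist");c=cloud(im,M);save(sys.argv[1],im);s=env.observe();print(np.round(s["position"],4))
for a in sys.argv[2:]:
    nm,x,y,zl,zh=a.split(",");t=top(c,(float(x),float(y)),.035,z0=float(zl),zmax=float(zh),band=.004);print(nm,t, "tool dx,dy",(t[1][:2]-s["position"][:2])*[1,-1] if t else None)
E
python3 s.py cupA cupB,.62,-.058 cupC,.613,.055 lidC; python3 wl.py c1 lidC,.4442,.118,.025,.06
```

```text
cupA (np.float64(0.1037), array([ 0.6301, -0.1673,  0.0304])) mean [ 0.6301 -0.1673]
cupB (np.float64(0.1035), array([ 0.6245, -0.0562,  0.03  ])) (np.float64(0.1029), array([ 0.6182, -0.0548,  0.0289])) mean [ 0.6214 -0.0555]
cupC (np.float64(0.1042), array([0.6166, 0.057 , 0.0298])) (np.float64(0.1024), array([0.6087, 0.0574, 0.03  ])) mean [0.6126 0.0572]
lidC (np.float64(0.0395), array([0.4479, 0.1178, 0.0127])) (np.float64(0.0386), array([0.4408, 0.1189, 0.0124])) mean [0.4444 0.1184]
[0.4448 0.118  0.1987]
lidC (np.float64(0.0408), array([0.4438, 0.1173, 0.0122]), array([0.4435, 0.1171]), array([0.03 , 0.029])) tool dx,dy [-0.00096173  0.00070569]
```

Request:
move_arm:
  motion:
    - [[-0.016, 0.008, 0.4], [0, 0, 0]]
    - [[0, 0, 0.6], [0, 0, 0]]
    - [[0, 0, 0.6], [0, 0, 0]]
    - [[0, 0, 0.6], [0, 0, 0]]
    - [[0, 0, 0.6], [0, 0, 0]]
    - [[0, 0, 0.3], [0, 0, 0]]
    - [[0, 0, 0.21], [0, 0, 0]]
    - [[0, 0, 0], [0, 0, 0]]
    - [[0, 0, 0], [0, 0, 0]]
  claw: 0.4

```text
time_s: 19.75
position: [0.4437, 0.1178, 0.0337]
tool_rot: [[1.0, -0.0, 0.001], [-0.0, -1.0, -0.0], [0.001, 0.0, -1.0]]
ft_force: [-0.4, -0.4, 0.2]
grip_width: 0.0515
gripper_force: 0.0
```

Request:
move_arm:
  motion:
    - [[0, 0, 0], [0, 0, 0]]
    - [[0, 0, 0], [0, 0, 0]]
    - [[0, 0, 0], [0, 0, 0]]
    - [[0, 0, 0], [0, 0, 0]]
    - [[0, 0, 0], [0, 0, 0]]
    - [[0, 0, 0], [0, 0, 0]]
  claw: 1
  force: 30

```text
time_s: 20.35
position: [0.4437, 0.1179, 0.0343]
tool_rot: [[1.0, 0.0, 0.002], [0.0, -1.0, -0.0], [0.002, 0.0, -1.0]]
ft_force: [-0.9, -0.4, 6.3]
grip_width: 0.0308
gripper_force: 29.5
```

Request:
move_arm:
  motion:
    - [[0, 0, -0.3], [0, 0, 0]]
    - [[0, 0, -0.6], [0, 0, 0]]
    - [[0, 0, -0.6], [0, 0, 0]]
    - [[0, 0, -0.6], [0, 0, 0]]
    - [[0, 0, -0.6], [0, 0, 0]]
    - [[0, 0, -0.3], [0, 0, 0]]
    - [[0.3, 0.1, 0], [0, 0, 0]]
    - [[0.5, 0.19, 0], [0, 0, 0]]
    - [[0.5, 0.19, 0], [0, 0, 0]]
    - [[0.5, 0.19, 0], [0, 0, 0]]
    - [[0.5, 0.19, 0], [0, 0, 0]]
    - [[0.5, 0.19, 0], [0, 0, 0]]
    - [[0.4, 0.14, 0], [0, 0, 0]]
    - [[0.184, 0.066, 0], [0, 0, 0]]
    - [[0, 0, 0.4], [0, 0, 0]]
    - [[0, 0, 0.4], [0, 0, 0]]
    - [[0, 0, 0.16], [0, 0, 0]]
    - [[0, 0, 0], [0, 0, 0]]
    - [[0, 0, 0], [0, 0, 0]]
    - [[0, 0, 0], [0, 0, 0]]

```text
time_s: 22.35
position: [0.6127, 0.0551, 0.1365]
tool_rot: [[1.0, 0.0, 0.002], [0.0, -1.0, -0.0], [0.002, 0.0, -1.0]]
ft_force: [0.0, -0.1, 0.2]
grip_width: 0.0304
gripper_force: 30.0
```

```bash
python3 wl.py d1 cupCrim,.613,.055,.09,.106 >/dev/null; python3 - <<'E'
from h import *
im,M=cam("wrist");c=cloud(im,M).reshape(-1,3)
for nm,x,y in (("C",.613,.055),("B",.62,-.058)):
    k=(np.hypot(c[:,0]-x,c[:,1]-y)<.042)&(c[:,2]>.03)&(c[:,2]<.16);print(nm,k.sum(),np.histogram(c[k][:,2],np.arange(.03,.16,.01)))
E
```

```text
C 19450 (array([  197,   195,   226,   241,   230,    61,     0,    25, 10100,
        1042,  1824,  3758]), array([0.03, 0.04, 0.05, 0.06, 0.07, 0.08, 0.09, 0.1 , 0.11, 0.12, 0.13,
       0.14, 0.15]))
B 18077 (array([1118, 1171, 1429, 1750, 2043, 2459, 2904, 5203,    0,    0,    0,
          0]), array([0.03, 0.04, 0.05, 0.06, 0.07, 0.08, 0.09, 0.1 , 0.11, 0.12, 0.13,
       0.14, 0.15]))
```

View pics/d1.png

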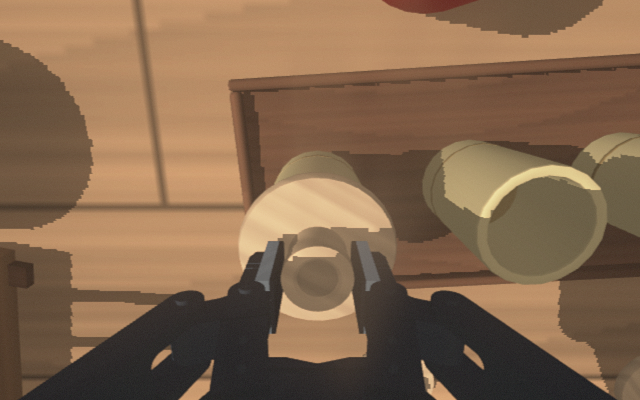

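Lid held level with the knob at (318,275), its disc over the cup. Lowering it.

Request:
move_arm:
  motion:
    - [[0, 0, 0.05], [0, 0, 0]]
    - [[0, 0, 0.05], [0, 0, 0]]
    - [[0, 0, 0.02], [0, 0, 0]]
    - [[0, 0, 0], [0, 0, 0]]

```text
time_s: 22.85
position: [0.6129, 0.055, 0.1313]
tool_rot: [[1.0, 0.0, 0.003], [0.0, -1.0, -0.0], [0.003, 0.0, -1.0]]
ft_force: [-3.6, 0.4, 12.7]
grip_width: 0.0306
gripper_force: 31.1
```

Request:
move_arm:
  motion:
    - [[0, 0, -0.02], [0, 0, 0]]
    - [[0, 0, 0], [0, 0, 0]]
    - [[0, 0, 0], [0, 0, 0]]
    - [[0, 0, 0], [0, 0, 0]]
    - [[0, 0, -0.3], [0, 0, 0]]
    - [[0, 0, -0.6], [0, 0, 0]]
    - [[-0.3, 0.1, -0.5], [0, 0, 0]]
    - [[-0.6, 0.22, 0], [0, 0, 0]]
    - [[-0.6, 0.22, 0], [0, 0, 0]]
    - [[-0.6, 0.22, 0], [0, 0, 0]]
    - [[-0.6, 0.22, 0], [0, 0, 0]]
    - [[-0.6, 0.22, 0], [0, 0, 0]]
    - [[-0.364, 0.17, 0], [0, 0, 0]]
    - [[0, 0, 0], [0, 0, 0]]
    - [[0, 0, 0], [0, 0, 0]]
  claw: 0.4

```text
time_s: 24.35
position: [0.4297, -0.0135, 0.2006]
tool_rot: [[1.0, -0.001, 0.001], [-0.001, -1.0, -0.0], [0.001, 0.0, -1.0]]
ft_force: [0.6, -0.2, 0.2]
grip_width: 0.0516
gripper_force: 0.0
```

```bash
python3 s.py cupA cupB,.62,-.058 lidonC,.613,.055 lidB; python3 wl.py e1 lidB,.4296,-.0135,.025,.06
```

```text
cupA (np.float64(0.1038), array([ 0.6301, -0.1674,  0.0299])) (np.float64(0.1021), array([ 0.6219, -0.1668,  0.0301])) mean [ 0.626  -0.1671]
cupB (np.float64(0.1043), array([ 0.6247, -0.0566,  0.0301])) (np.float64(0.1019), array([ 0.6168, -0.0557,  0.03  ])) mean [ 0.6208 -0.0562]
lidonC (np.float64(0.1328), array([0.6178, 0.0573, 0.0127])) (np.float64(0.1316), array([0.6092, 0.0574, 0.0125])) mean [0.6135 0.0574]
lidB (np.float64(0.0398), array([ 0.4331, -0.0123,  0.0129])) (np.float64(0.038), array([ 0.4262, -0.0124,  0.0127])) mean [ 0.4296 -0.0124]
[ 0.4299 -0.0132  0.2002]
lidB (np.float64(0.0408), array([ 0.4296, -0.0134,  0.0122]), array([ 0.4291, -0.0133]), array([0.03 , 0.029])) tool dx,dy [-0.00034688  0.0001656 ]
```

Request:
move_arm:
  motion:
    - [[-0.004, 0.004, 0.4], [0, 0, 0]]
    - [[0, 0, 0.6], [0, 0, 0]]
    - [[0, 0, 0.6], [0, 0, 0]]
    - [[0, 0, 0.6], [0, 0, 0]]
    - [[0, 0, 0.6], [0, 0, 0]]
    - [[0, 0, 0.3], [0, 0, 0]]
    - [[0, 0, 0.24], [0, 0, 0]]
    - [[0, 0, 0], [0, 0, 0]]
    - [[0, 0, 0], [0, 0, 0]]

```text
time_s: 25.4
position: [0.4294, -0.0135, 0.0333]
tool_rot: [[1.0, 0.0, -0.0], [0.0, -1.0, 0.0], [-0.0, -0.0, -1.0]]
ft_force: [-0.0, -0.1, 0.5]
grip_width: 0.0511
gripper_force: 0.0
```

Request:
move_arm:
  motion:
    - [[0, 0, 0], [0, 0, 0]]
    - [[0, 0, 0], [0, 0, 0]]
    - [[0, 0, 0], [0, 0, 0]]
    - [[0, 0, 0], [0, 0, 0]]
    - [[0, 0, 0], [0, 0, 0]]
    - [[0, 0, 0], [0, 0, 0]]
  claw: 1

```text
time_s: 26.0
position: [0.4295, -0.0136, 0.0341]
tool_rot: [[1.0, -0.0, 0.002], [-0.0, -1.0, -0.0], [0.002, 0.0, -1.0]]
ft_force: [-0.0, 1.1, 6.8]
grip_width: 0.0307
gripper_force: 29.8
```

Request:
move_arm:
  motion:
    - [[0, 0, -0.3], [0, 0, 0]]
    - [[0, 0, -0.6], [0, 0, 0]]
    - [[0, 0, -0.6], [0, 0, 0]]
    - [[0, 0, -0.6], [0, 0, 0]]
    - [[0, 0, -0.6], [0, 0, 0]]
    - [[0, 0, -0.3], [0, 0, 0]]
    - [[0.3, 0.07, 0], [0, 0, 0]]
    - [[0.5, 0.117, 0], [0, 0, 0]]
    - [[0.5, 0.117, 0], [0, 0, 0]]
    - [[0.5, 0.117, 0], [0, 0, 0]]
    - [[0.5, 0.117, 0], [0, 0, 0]]
    - [[0.5, 0.117, 0], [0, 0, 0]]
    - [[0.5, 0.117, 0], [0, 0, 0]]
    - [[0.35, 0.08, 0], [0, 0, 0]]
    - [[0.166, 0.032, 0], [0, 0, 0]]
    - [[0, 0, 0.4], [0, 0, 0]]
    - [[0, 0, 0.4], [0, 0, 0]]
    - [[0, 0, 0.16], [0, 0, 0]]
    - [[0, 0, 0], [0, 0, 0]]
    - [[0, 0, 0], [0, 0, 0]]

```text
time_s: 28.0
position: [0.6199, -0.0579, 0.1363]
tool_rot: [[1.0, 0.0, 0.001], [0.0, -1.0, -0.0], [0.001, 0.0, -1.0]]
ft_force: [-0.3, -0.4, -0.4]
grip_width: 0.031
gripper_force: 30.0
```

Request:
move_arm:
  motion:
    - [[0, 0, 0.05], [0, 0, 0]]
    - [[0, 0, 0.05], [0, 0, 0]]
    - [[0, 0, 0.01], [0, 0, 0]]
    - [[0, 0, 0], [0, 0, 0]]

```text
time_s: 28.4
position: [0.6201, -0.0579, 0.1311]
tool_rot: [[1.0, 0.0, 0.002], [0.0, -1.0, -0.001], [0.002, 0.001, -1.0]]
ft_force: [-1.5, 1.1, 5.5]
grip_width: 0.0307
gripper_force: 30.5
```

Request:
move_arm:
  motion:
    - [[0, 0, 0], [0, 0, 0]]
    - [[0, 0, 0], [0, 0, 0]]
    - [[0, 0, 0], [0, 0, 0]]
    - [[0, 0, 0], [0, 0, 0]]
    - [[0, 0, -0.3], [0, 0, 0]]
    - [[0, 0, -0.6], [0, 0, 0]]
    - [[-0.3, 0.3, -0.5], [0, 0, 0]]
    - [[-0.6, 0.6, 0], [0, 0, 0]]
    - [[-0.6, 0.6, 0], [0, 0, 0]]
    - [[-0.6, 0.6, 0], [0, 0, 0]]
    - [[-0.6, 0.6, 0], [0, 0, 0]]
    - [[-0.6, 0.6, 0], [0, 0, 0]]
    - [[-0.4, 0.5, 0], [0, 0, 0]]
    - [[-0.19, 0.25, 0], [0, 0, 0]]
    - [[0, 0, 0], [0, 0, 0]]
    - [[0, 0, 0], [0, 0, 0]]
  claw: 0.4

```text
time_s: 30.0
position: [0.4254, -0.2601, 0.1999]
tool_rot: [[1.0, -0.001, 0.0], [-0.001, -1.0, 0.0], [0.0, -0.0, -1.0]]
ft_force: [0.8, 0.3, 0.0]
grip_width: 0.0511
gripper_force: 0.0
```

```bash
python3 s.py cupA lidonB,.62,-.058 lidonC,.613,.055 lidA; python3 wl.py f1 lidA,.4256,-.2605,.025,.06
```

```text
cupA (np.float64(0.1042), array([ 0.6301, -0.1674,  0.03  ])) (np.float64(0.102), array([ 0.6219, -0.1673,  0.0301])) mean [ 0.626  -0.1674]
lidonB (np.float64(0.1334), array([ 0.625 , -0.056 ,  0.0123])) (np.float64(0.1317), array([ 0.6163, -0.0561,  0.0127])) mean [ 0.6206 -0.056 ]
lidonC (np.float64(0.1323), array([0.6172, 0.0567, 0.0121])) (np.float64(0.1305), array([0.6096, 0.0566, 0.0123])) mean [0.6134 0.0566]
lidA (np.float64(0.0405), array([ 0.4299, -0.261 ,  0.0133])) (np.float64(0.0375), array([ 0.423 , -0.2605,  0.0121])) mean [ 0.4264 -0.2608]
[ 0.4258 -0.2595  0.1998]
lidA (np.float64(0.0409), array([ 0.4259, -0.2624,  0.0122]), array([ 0.4256, -0.2622]), array([0.03 , 0.029])) tool dx,dy [0.0001129  0.00286839]
```

Request:
move_arm:
  motion:
    - [[0.004, 0.044, 0.4], [0, 0, 0]]
    - [[0, 0, 0.6], [0, 0, 0]]
    - [[0, 0, 0.6], [0, 0, 0]]
    - [[0, 0, 0.6], [0, 0, 0]]
    - [[0, 0, 0.6], [0, 0, 0]]
    - [[0, 0, 0.3], [0, 0, 0]]
    - [[0, 0, 0.23], [0, 0, 0]]
    - [[0, 0, 0], [0, 0, 0]]
    - [[0, 0, 0], [0, 0, 0]]

```text
time_s: 31.05
position: [0.4259, -0.2625, 0.0338]
tool_rot: [[1.0, 0.0, 0.001], [0.0, -1.0, -0.001], [0.001, 0.001, -1.0]]
ft_force: [-0.5, -0.4, -0.4]
grip_width: 0.0515
gripper_force: 0.0
```

Request:
move_arm:
  motion:
    - [[0, 0, 0], [0, 0, 0]]
    - [[0, 0, 0], [0, 0, 0]]
    - [[0, 0, 0], [0, 0, 0]]
    - [[0, 0, 0], [0, 0, 0]]
    - [[0, 0, 0], [0, 0, 0]]
    - [[0, 0, 0], [0, 0, 0]]
  claw: 1

```text
time_s: 31.65
position: [0.4259, -0.2628, 0.0344]
tool_rot: [[1.0, -0.0, 0.002], [-0.0, -1.0, -0.001], [0.002, 0.001, -1.0]]
ft_force: [0.7, 0.8, 6.2]
grip_width: 0.0296
gripper_force: 29.8
```

Request:
move_arm:
  motion:
    - [[0, 0, -0.3], [0, 0, 0]]
    - [[0, 0, -0.6], [0, 0, 0]]
    - [[0, 0, -0.6], [0, 0, 0]]
    - [[0, 0, -0.6], [0, 0, 0]]
    - [[0, 0, -0.6], [0, 0, 0]]
    - [[0, 0, -0.3], [0, 0, 0]]
    - [[0.3, -0.14, 0], [0, 0, 0]]
    - [[0.5, -0.234, 0], [0, 0, 0]]
    - [[0.5, -0.234, 0], [0, 0, 0]]
    - [[0.5, -0.234, 0], [0, 0, 0]]
    - [[0.5, -0.234, 0], [0, 0, 0]]
    - [[0.5, -0.234, 0], [0, 0, 0]]
    - [[0.5, -0.234, 0], [0, 0, 0]]
    - [[0.4, -0.187, 0], [0, 0, 0]]
    - [[0.2, -0.095, 0], [0, 0, 0]]
    - [[0.112, -0.05, 0], [0, 0, 0]]
    - [[0, 0, 0.4], [0, 0, 0]]
    - [[0, 0, 0.4], [0, 0, 0]]
    - [[0, 0, 0.16], [0, 0, 0]]
    - [[0, 0, 0], [0, 0, 0]]

```text
time_s: 33.65
position: [0.6253, -0.169, 0.1346]
tool_rot: [[1.0, -0.001, -0.002], [-0.001, -1.0, 0.001], [-0.002, -0.001, -1.0]]
ft_force: [-0.3, -0.4, -0.6]
grip_width: 0.0298
gripper_force: 30.0
```

Request:
move_arm:
  motion:
    - [[0, 0, 0], [0, 0, 0]]
    - [[0, 0, 0.05], [0, 0, 0]]
    - [[0, 0, 0.05], [0, 0, 0]]
    - [[0, 0, 0.01], [0, 0, 0]]
    - [[0, 0, 0], [0, 0, 0]]

```text
time_s: 34.15
position: [0.6264, -0.1689, 0.1314]
tool_rot: [[1.0, -0.0, 0.002], [-0.0, -1.0, -0.001], [0.002, 0.001, -1.0]]
ft_force: [-1.2, 0.1, 7.1]
grip_width: 0.0294
gripper_force: 30.7
```

Request:
move_arm:
  motion:
    - [[0, 0, 0], [0, 0, 0]]
    - [[0, 0, 0], [0, 0, 0]]
    - [[0, 0, 0], [0, 0, 0]]
    - [[0, 0, 0], [0, 0, 0]]
    - [[0, 0, -0.3], [0, 0, 0]]
    - [[0, 0, -0.6], [0, 0, 0]]
    - [[0, 0, -0.6], [0, 0, 0]]
    - [[-0.2, -0.5, -0.4], [0, 0, 0]]
    - [[-0.3, -0.8, -0.4], [0, 0, 0]]
    - [[-0.3, -0.8, -0.4], [0, 0, 0]]
    - [[-0.3, -0.8, -0.4], [0, 0, 0]]
    - [[-0.3, -0.8, -0.4], [0, 0, 0]]
    - [[-0.3, -0.8, -0.3], [0, 0, 0]]
    - [[-0.3, -0.8, 0], [0, 0, 0]]
    - [[-0.3, -0.8, 0], [0, 0, 0]]
    - [[-0.3, -0.8, 0], [0, 0, 0]]
    - [[-0.3, -0.8, 0], [0, 0, 0]]
    - [[-0.3, -0.8, 0], [0, 0, 0]]
    - [[-0.3, -0.7, 0], [0, 0, 0]]
    - [[-0.22, -0.6, 0], [0, 0, 0]]
  claw: 0.3

```text
time_s: 36.15
position: [0.4389, 0.323, 0.3199]
tool_rot: [[1.0, 0.001, 0.0], [0.001, -1.0, 0.0], [0.0, -0.0, -1.0]]
ft_force: [0.9, -0.1, 0.6]
grip_width: 0.0597
gripper_force: 0.0
```

Request:
move_arm:
  motion:
    - [[0, 0, 0], [0, 0, 0]]
    - [[0, 0, 0], [0, 0, 0]]

```text
time_s: 36.35
position: [0.4399, 0.3215, 0.3197]
tool_rot: [[1.0, 0.001, -0.0], [0.001, -1.0, -0.0], [-0.0, 0.0, -1.0]]
ft_force: [0.4, 0.0, 0.1]
grip_width: 0.0599
gripper_force: 0.0
```

```bash
python3 s.py lidonA,.6264,-.169 lidonB,.62,-.058 lidonC,.613,.055; python3 - <<'E'
from w import *
im,M=cam("wrist");save("g1",im);c=cloud(im,M);s=env.observe();print(np.round(s["position"],4))
m=((c[...,2]>.075)&(c[...,2]<.25)&(c[...,1]>.25)&(c[...,0]>.3)&(c[...,0]<.6)).astype(np.uint8)
n,L=cv2.connectedComponents(m)
for i in range(1,n):
    p=c[L==i]
    if len(p)<40: continue
    zt=p[:,2].max();t=p[p[:,2]>np.percentile(p[:,2],98)-.006]
    a=np.polyfit(p[:,2],p[:,:2],1)
    print(len(p),"z",p[:,2].min().round(3),zt.round(3),"top mid",((t.min(0)+t.max(0))/2)[:2].round(4),np.ptp(t,axis=0)[:2].round(4),"side-fit slope",a[0].round(3),"at.1",(a[0]*.1+a[1]).round(4))
E
```

```text
lidonA (np.float64(0.1336), array([ 0.631 , -0.1665,  0.0124])) (np.float64(0.1314), array([ 0.6222, -0.1663,  0.0121])) mean [ 0.6266 -0.1664]
lidonB (np.float64(0.1321), array([ 0.6244, -0.0555,  0.0123])) (np.float64(0.1314), array([ 0.6162, -0.0552,  0.0123])) mean [ 0.6203 -0.0554]
lidonC (np.float64(0.1317), array([0.6168, 0.0571, 0.0126])) (np.float64(0.1273), array([0.6086, 0.0572, 0.0124])) mean [0.6127 0.0572]
[0.4405 0.3204 0.3198]
8337 z 0.075 0.173 top mid [0.4793 0.5828] [0.0822 0.0265] side-fit slope [-0.336 -0.143] at.1 [0.5045 0.5868]
396 z 0.079 0.209 top mid [0.5199 0.3457] [0.0109 0.0115] side-fit slope [0.015 0.052] at.1 [0.518  0.3396]
542 z 0.076 0.209 top mid [0.4709 0.3559] [0.012  0.0118] side-fit slope [-0.031  0.026] at.1 [0.4754 0.3522]
1441 z 0.075 0.209 top mid [0.3982 0.3671] [0.0598 0.0142] side-fit slope [ 0.081 -0.017] at.1 [0.397 0.37 ]
813 z 0.075 0.094 top mid [0.3092 0.6002] [0.0183 0.1093] side-fit slope [-0.488  2.235] at.1 [0.3044 0.6193]
```

View pics/g1.png

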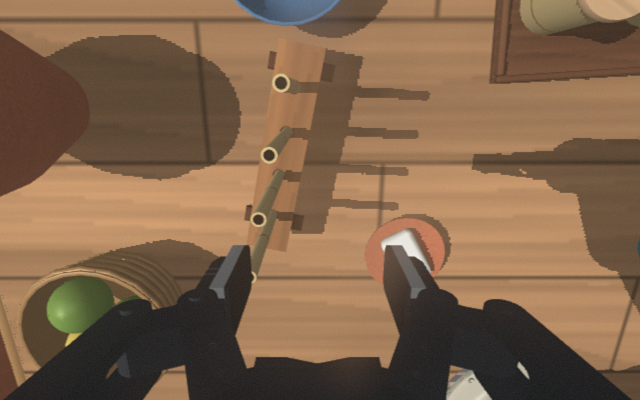

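Straw tops: (281,83), (269,155), (258,219) and the fourth near (253,276) at the finger. They match (.520,.346), (.471,.356) and so on, at height 0.205. Taking the first one.

Request:
move_arm:
  motion:
    - [[0.4, -0.12, 0], [0, 0, 0]]
    - [[0.4, -0.13, 0], [0, 0, 0]]
    - [[0.4, -0.13, 0], [0, 0, 0]]
    - [[0.39, -0.126, 0], [0, 0, 0]]
    - [[0, 0, 0.4], [0, 0, 0]]
    - [[0, 0, 0.6], [0, 0, 0]]
    - [[0, 0, 0.6], [0, 0, 0]]
    - [[0, 0, 0.6], [0, 0, 0]]
    - [[0, 0, 0.5], [0, 0, 0]]
    - [[0, 0, 0.37], [0, 0, 0]]
    - [[0, 0, 0], [0, 0, 0]]
    - [[0, 0, 0], [0, 0, 0]]

```text
time_s: 37.7
position: [0.5202, 0.346, 0.167]
tool_rot: [[1.0, -0.001, 0.001], [-0.001, -1.0, 0.0], [0.001, -0.0, -1.0]]
ft_force: [0.5, 0.7, 0.3]
grip_width: 0.0594
gripper_force: 0.0
```

Request:
move_arm:
  motion:
    - [[0, 0, 0], [0, 0, 0]]
    - [[0, 0, 0], [0, 0, 0]]
    - [[0, 0, 0], [0, 0, 0]]
    - [[0, 0, 0], [0, 0, 0]]
    - [[0, 0, 0], [0, 0, 0]]
    - [[0, 0, 0], [0, 0, 0]]
    - [[0, 0, 0], [0, 0, 0]]
  claw: 1
  force: 25

```text
time_s: 38.4
position: [0.5198, 0.3466, 0.167]
tool_rot: [[1.0, 0.0, 0.001], [0.0, -1.0, 0.0], [0.001, -0.0, -1.0]]
ft_force: [-0.1, -1.7, 5.8]
grip_width: 0.0113
gripper_force: 25.2
```

Request:
move_arm:
  motion:
    - [[0, 0, -0.2], [0, 0, 0]]
    - [[0, 0, -0.4], [0, 0, 0]]
    - [[0, 0, -0.5], [0, 0, 0]]
    - [[0, 0, -0.5], [0, 0, 0]]
    - [[0, 0, -0.5], [0, 0, 0]]
    - [[0, 0, -0.5], [0, 0, 0]]
    - [[0, 0, -0.4], [0, 0, 0]]
    - [[0.1, 0.3, 0], [0, 0, 0]]
    - [[0.2, 0.6, 0], [0, 0, 0]]
    - [[0.2, 0.7, 0], [0, 0, 0]]
    - [[0.2, 0.7, 0], [0, 0, 0]]
    - [[0.2, 0.7, 0], [0, 0, 0]]
    - [[0.2, 0.7, 0], [0, 0, 0]]
    - [[0.2, 0.7, 0], [0, 0, 0]]
    - [[0.2, 0.6, 0], [0, 0, 0]]
    - [[0.2, 0.5, 0], [0, 0, 0]]
    - [[0.1, 0.228, 0], [0, 0, 0]]
    - [[0.064, 0.1, 0], [0, 0, 0]]
    - [[0, 0, 0], [0, 0, 0]]
    - [[0, 0, 0], [0, 0, 0]]

```text
time_s: 40.4
position: [0.6124, 0.0561, 0.3162]
tool_rot: [[1.0, 0.001, -0.0], [0.001, -1.0, 0.0], [-0.0, -0.0, -1.0]]
ft_force: [-0.0, 0.3, -0.0]
grip_width: 0.0106
gripper_force: 24.5
```

```bash
cat > st.py <<'E'
# held straw: axis from wrist + side + scene clouds; and knob centre below
from w import *
s=env.observe();T=np.array(s["position"]);print(np.round(T,4))
kx,ky=float(sys.argv[2]),float(sys.argv[3])
for n in("wrist","scene","side"):
    im,M=cam(n);c=cloud(im,M)
    if n=="wrist": save(sys.argv[1],im)
    q=c.reshape(-1,3);k=(np.hypot(q[:,0]-T[0],q[:,1]-T[1])<.02)&(q[:,2]<T[2]-.03)&(q[:,2]>.139);p=q[k]
    if len(p)>10:
        v=M[:2,3]-T[:2]
        for lo in np.arange(.14,T[2]-.03,.03):
            b=p[(p[:,2]>=lo)&(p[:,2]<lo+.03)]
            if len(b)>5: print(n,"z",b[:,2].mean().round(3),"mid",((b[:,:2].min(0)+b[:,:2].max(0))/2).round(4),"mean",b[:,:2].mean(0).round(4),len(b))
        print(n,"zmin",p[:,2].min().round(4))
    k=(np.hypot(q[:,0]-kx,q[:,1]-ky)<.02)&(q[:,2]<.139)&(q[:,2]>.127);p=q[k]
    if len(p)>10: print(n,"knob",np.round(circ(p),4),p[:,2].max().round(4))
E
python3 st.py h1 .613 .0552
```

```text
[0.6124 0.0561 0.3162]
wrist z 0.186 mid [0.6159 0.0567] mean [0.6171 0.0567] 135
wrist z 0.216 mid [0.6158 0.0568] mean [0.6171 0.0569] 193
wrist z 0.246 mid [0.6158 0.0569] mean [0.6171 0.0569] 286
wrist z 0.274 mid [0.6159 0.0569] mean [0.6172 0.057 ] 363
wrist zmin 0.1708
wrist knob [0.6134 0.056  0.0122] 0.1387
scene z 0.184 mid [0.6195 0.0575] mean [0.6183 0.0565] 23
scene z 0.215 mid [0.6185 0.0575] mean [0.6195 0.057 ] 27
scene z 0.245 mid [0.6188 0.0575] mean [0.6194 0.057 ] 28
scene z 0.273 mid [0.6183 0.0576] mean [0.6196 0.0576] 25
scene zmin 0.14
scene knob [0.6174 0.0563 0.0122] 0.1389
side z 0.186 mid [0.6096 0.0592] mean [0.6077 0.0597] 40
side z 0.215 mid [0.6099 0.0583] mean [0.6077 0.06  ] 38
side z 0.244 mid [0.6101 0.0582] mean [0.6082 0.059 ] 45
side z 0.273 mid [0.609  0.0597] mean [0.6078 0.0603] 37
side zmin 0.1665
side knob [0.6096 0.0568 0.0127] 0.1373
```

View pics/h1.png

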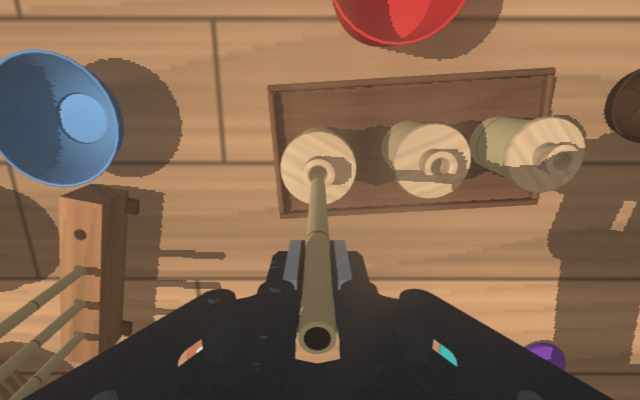

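Held straw is vertical, with its foot over the knob at (318,172). The offset is under 1 mm. Inserting.

Request:
move_arm:
  motion:
    - [[0.016, 0.016, 0.2], [0, 0, 0]]
    - [[0, 0, 0.2], [0, 0, 0]]
    - [[0, 0, 0.2], [0, 0, 0]]
    - [[0, 0, 0.2], [0, 0, 0]]
    - [[0, 0, 0.2], [0, 0, 0]]
    - [[0, 0, 0], [0, 0, 0]]

```text
time_s: 41.15
position: [0.6131, 0.0544, 0.2645]
tool_rot: [[1.0, -0.0, -0.003], [-0.0, -1.0, 0.0], [-0.003, -0.0, -1.0]]
ft_force: [1.0, -0.6, -0.4]
grip_width: 0.0111
gripper_force: 24.5
```

Request:
move_arm:
  motion:
    - [[0, 0, 0.3], [0, 0, 0]]
    - [[0, 0, 0.3], [0, 0, 0]]
    - [[0, 0, 0.3], [0, 0, 0]]
    - [[0, 0, 0.3], [0, 0, 0]]
    - [[0, 0, 0.3], [0, 0, 0]]
    - [[0, 0, 0.2], [0, 0, 0]]
    - [[0, 0, 0.1], [0, 0, 0]]
    - [[0, 0, 0], [0, 0, 0]]

```text
time_s: 41.95
position: [0.6135, 0.0544, 0.1761]
tool_rot: [[1.0, -0.0, -0.0], [-0.0, -1.0, 0.0], [-0.0, -0.0, -1.0]]
ft_force: [-0.3, -0.6, -0.0]
grip_width: 0.0114
gripper_force: 24.5
```

Request:
move_arm:
  motion:
    - [[0, 0, 0.06], [0, 0, 0]]
    - [[0, 0, 0.06], [0, 0, 0]]
    - [[0, 0, 0.02], [0, 0, 0]]
    - [[0, 0, 0], [0, 0, 0]]

```text
time_s: 42.35
position: [0.6136, 0.0544, 0.1693]
tool_rot: [[1.0, -0.0, 0.0], [-0.0, -1.0, 0.0], [0.0, -0.0, -1.0]]
ft_force: [0.2, -0.0, -1.1]
grip_width: 0.0114
gripper_force: 24.5
```

Request:
move_arm:
  motion:
    - [[0, 0, 0], [0, 0, 0]]
    - [[0, 0, 0], [0, 0, 0]]
    - [[0, 0, 0], [0, 0, 0]]
    - [[0, 0, -0.3], [0, 0, 0]]
    - [[0, 0, -0.6], [0, 0, 0]]
    - [[0, 0, -0.6], [0, 0, 0]]
    - [[0, 0, -0.6], [0, 0, 0]]
    - [[-0.1, -0.2, -0.6], [0, 0, 0]]
    - [[-0.2, -0.5, -0.2], [0, 0, 0]]
    - [[-0.3, -0.7, 0], [0, 0, 0]]
    - [[-0.4, -0.8, 0], [0, 0, 0]]
    - [[-0.4, -0.8, 0], [0, 0, 0]]
    - [[-0.4, -0.8, 0], [0, 0, 0]]
    - [[-0.4, -0.8, 0], [0, 0, 0]]
    - [[-0.4, -0.8, 0], [0, 0, 0]]
    - [[-0.25, -0.6, 0], [0, 0, 0]]
    - [[0, 0, 0], [0, 0, 0]]
    - [[0, 0, 0], [0, 0, 0]]
  claw: 0.3

```text
time_s: 44.15
position: [0.4709, 0.3546, 0.3143]
tool_rot: [[1.0, 0.001, 0.0], [0.001, -1.0, -0.0], [0.0, 0.0, -1.0]]
ft_force: [0.1, -0.1, -0.6]
grip_width: 0.06
gripper_force: 0.0
```

```bash
cat > tops.py <<'E'
from w import *
im,M=cam("wrist");save(sys.argv[1],im);c=cloud(im,M);s=env.observe();print(np.round(s["position"],4))
h=(c[...,2]>.190)&(c[...,2]<.22)&(c[...,1]>.3)&(c[...,0]<.56)
n,L=cv2.connectedComponents(h.astype(np.uint8))
for i in range(1,n):
    p=c[L==i];t=p[p[:,2]>p[:,2].max()-.008]
    if len(t)>12: print(len(t),p[:,2].max().round(3),"mid",((t.min(0)+t.max(0))/2)[:2].round(4),np.ptp(t,axis=0)[:2].round(4),"tool d",(((t.min(0)+t.max(0))/2)[:2]-s["position"][:2])*[1,-1])
E
python3 tops.py i1; python3 s.py lidonA,.6264,-.169 lidonB,.62,-.058
python3 - <<'E'
from h import *
for n in("scene","side"):
    c=cloud(*cam(n)).reshape(-1,3);k=(np.hypot(c[:,0]-.613,c[:,1]-.056)<.022)&(c[:,2]>.14)&(c[:,2]<.25);p=c[k];print(n,k.sum(),p.max(0).round(3),p.mean(0).round(3))
E
```

```text
[0.4713 0.354  0.3143]
715 0.199 mid [0.4826 0.5942] [0.0685 0.021 ] tool d [ 0.0112826  -0.24026928]
241 0.209 mid [0.4712 0.3559] [0.0121 0.0117] tool d [-0.00014073 -0.00194296]
224 0.209 mid [0.4222 0.3662] [0.0121 0.0115] tool d [-0.04911137 -0.01222268]
216 0.208 mid [0.3732 0.3761] [0.0126 0.0116] tool d [-0.09812811 -0.02215428]
lidonA (np.float64(0.1321), array([ 0.6306, -0.1664,  0.0122])) (np.float64(0.132), array([ 0.6226, -0.1661,  0.0123])) mean [ 0.6266 -0.1662]
lidonB (np.float64(0.1325), array([ 0.6243, -0.0556,  0.0125])) (np.float64(0.1314), array([ 0.6166, -0.056 ,  0.0126])) mean [ 0.6204 -0.0558]
scene 67 [0.633 0.063 0.21 ] [0.62  0.055 0.178]
side 91 [0.619 0.064 0.206] [0.609 0.058 0.176]
```

Request:
move_arm:
  motion:
    - [[0, -0.038, 0.3], [0, 0, 0]]
    - [[0, 0, 0.6], [0, 0, 0]]
    - [[0, 0, 0.6], [0, 0, 0]]
    - [[0, 0, 0.6], [0, 0, 0]]
    - [[0, 0, 0.5], [0, 0, 0]]
    - [[0, 0, 0.34], [0, 0, 0]]
    - [[0, 0, 0], [0, 0, 0]]
    - [[0, 0, 0], [0, 0, 0]]

```text
time_s: 45.2
position: [0.4716, 0.356, 0.168]
tool_rot: [[1.0, -0.001, 0.001], [-0.001, -1.0, 0.0], [0.001, -0.0, -1.0]]
ft_force: [0.2, 0.0, 0.5]
grip_width: 0.0596
gripper_force: 0.0
```

Request:
move_arm:
  motion:
    - [[0, 0, 0], [0, 0, 0]]
    - [[0, 0, 0], [0, 0, 0]]
    - [[0, 0, 0], [0, 0, 0]]
    - [[0, 0, 0], [0, 0, 0]]
    - [[0, 0, 0], [0, 0, 0]]
    - [[0, 0, 0], [0, 0, 0]]
    - [[0, 0, 0], [0, 0, 0]]
  claw: 1
  force: 25

```text
time_s: 45.9
position: [0.4713, 0.3563, 0.1679]
tool_rot: [[1.0, -0.0, 0.001], [-0.0, -1.0, 0.0], [0.001, -0.0, -1.0]]
ft_force: [-1.1, -0.8, 6.5]
grip_width: 0.0113
gripper_force: 25.3
```

Request:
move_arm:
  motion:
    - [[0, 0, -0.3], [0, 0, 0]]
    - [[0, 0, -0.6], [0, 0, 0]]
    - [[0, 0, -0.7], [0, 0, 0]]
    - [[0, 0, -0.7], [0, 0, 0]]
    - [[0, 0, -0.7], [0, 0, 0]]
    - [[0, 0, -0.6], [0, 0, 0]]
    - [[0, 0, -0.4], [0, 0, 0]]
    - [[0.1, 0.4, 0], [0, 0, 0]]
    - [[0.25, 0.7, 0], [0, 0, 0]]
    - [[0.25, 0.7, 0], [0, 0, 0]]
    - [[0.25, 0.7, 0], [0, 0, 0]]
    - [[0.25, 0.7, 0], [0, 0, 0]]
    - [[0.25, 0.7, 0], [0, 0, 0]]
    - [[0.25, 0.7, 0], [0, 0, 0]]
    - [[0.25, 0.7, 0], [0, 0, 0]]
    - [[0.25, 0.7, 0], [0, 0, 0]]
    - [[0.25, 0.7, 0], [0, 0, 0]]
    - [[0.25, 0.7, 0], [0, 0, 0]]
    - [[0.25, 0.6, 0], [0, 0, 0]]
    - [[0.13, 0.28, 0], [0, 0, 0]]

```text
time_s: 47.9
position: [0.6207, -0.0601, 0.3662]
tool_rot: [[1.0, -0.002, -0.001], [-0.002, -1.0, 0.0], [-0.001, -0.0, -1.0]]
ft_force: [-0.9, 1.6, -0.1]
grip_width: 0.011
gripper_force: 24.5
```

Request:
move_arm:
  motion:
    - [[0, 0, 0.3], [0, 0, 0]]
    - [[0, 0, 0.5], [0, 0, 0]]
    - [[0, 0, 0.2], [0, 0, 0]]
    - [[0, 0, 0], [0, 0, 0]]
    - [[0, 0, 0], [0, 0, 0]]

```text
time_s: 48.4
position: [0.6202, -0.0573, 0.3183]
tool_rot: [[1.0, 0.001, 0.001], [0.001, -1.0, -0.0], [0.001, 0.0, -1.0]]
ft_force: [-0.2, -0.9, -0.2]
grip_width: 0.0113
gripper_force: 24.5
```

```bash
python3 st.py j1 .6202 -.0577 | grep -v mid.*scene
```

```text
[ 0.6202 -0.0573  0.3183]
wrist z 0.186 mid [ 0.6234 -0.0567] mean [ 0.6246 -0.0567] 131
wrist z 0.216 mid [ 0.6234 -0.0566] mean [ 0.6246 -0.0566] 189
wrist z 0.246 mid [ 0.6235 -0.0566] mean [ 0.6246 -0.0565] 280
wrist z 0.275 mid [ 0.6234 -0.0565] mean [ 0.6246 -0.0565] 405
wrist zmin 0.1392
wrist knob [ 0.6206 -0.057   0.0122] 0.1388
scene z 0.184 mid [ 0.6269 -0.0564] mean [ 0.6271 -0.0567] 23
scene z 0.215 mid [ 0.6274 -0.0567] mean [ 0.6276 -0.0567] 30
scene z 0.247 mid [ 0.6256 -0.0558] mean [ 0.6268 -0.0567] 29
scene z 0.273 mid [ 0.6242 -0.056 ] mean [ 0.626  -0.0562] 30
scene zmin 0.1393
scene knob [ 0.6243 -0.0556  0.0125] 0.139
side z 0.185 mid [ 0.6178 -0.0549] mean [ 0.6163 -0.0537] 34
side z 0.215 mid [ 0.6164 -0.0537] mean [ 0.6155 -0.0532] 35
side z 0.245 mid [ 0.6161 -0.0537] mean [ 0.6154 -0.0536] 37
side z 0.274 mid [ 0.6168 -0.055 ] mean [ 0.6155 -0.0545] 36
side zmin 0.1673
side knob [ 0.617  -0.0559  0.0127] 0.136
```

Request:
move_arm:
  motion:
    - [[0.01, 0, 0.2], [0, 0, 0]]
    - [[0, 0, 0.2], [0, 0, 0]]
    - [[0, 0, 0.2], [0, 0, 0]]
    - [[0, 0, 0.2], [0, 0, 0]]
    - [[0, 0, 0.2], [0, 0, 0]]
    - [[0, 0, 0], [0, 0, 0]]

```text
time_s: 49.15
position: [0.6201, -0.0576, 0.2654]
tool_rot: [[1.0, -0.0, -0.003], [-0.0, -1.0, 0.001], [-0.003, -0.001, -1.0]]
ft_force: [0.1, -0.8, -0.6]
grip_width: 0.0111
gripper_force: 24.5
```

Request:
move_arm:
  motion:
    - [[0, 0, 0.3], [0, 0, 0]]
    - [[0, 0, 0.3], [0, 0, 0]]
    - [[0, 0, 0.3], [0, 0, 0]]
    - [[0, 0, 0.3], [0, 0, 0]]
    - [[0, 0, 0.3], [0, 0, 0]]
    - [[0, 0, 0.2], [0, 0, 0]]
    - [[0, 0, 0.1], [0, 0, 0]]
    - [[0, 0, 0.06], [0, 0, 0]]
    - [[0, 0, 0], [0, 0, 0]]
    - [[0, 0, 0], [0, 0, 0]]

```text
time_s: 50.15
position: [0.6208, -0.0578, 0.1749]
tool_rot: [[1.0, -0.0, 0.001], [-0.0, -1.0, -0.0], [0.001, 0.0, -1.0]]
ft_force: [-1.3, 0.4, 0.3]
grip_width: 0.0111
gripper_force: 24.5
```

Request:
move_arm:
  motion:
    - [[0, 0, 0.05], [0, 0, 0]]
    - [[0, 0, 0.04], [0, 0, 0]]
    - [[0, 0, 0], [0, 0, 0]]
    - [[0, 0, 0], [0, 0, 0]]

```text
time_s: 50.55
position: [0.6205, -0.0577, 0.1698]
tool_rot: [[1.0, -0.0, -0.0], [-0.0, -1.0, 0.0], [-0.0, -0.0, -1.0]]
ft_force: [-0.1, 1.0, 0.1]
grip_width: 0.0112
gripper_force: 24.5
```

Request:
move_arm:
  motion:
    - [[0, 0, 0], [0, 0, 0]]
    - [[0, 0, 0], [0, 0, 0]]
    - [[0, 0, 0], [0, 0, 0]]
    - [[0, 0, -0.3], [0, 0, 0]]
    - [[0, 0, -0.6], [0, 0, 0]]
    - [[0, 0, -0.6], [0, 0, 0]]
    - [[0, 0, -0.7], [0, 0, 0]]
    - [[0, 0, -0.7], [0, 0, 0]]
    - [[-0.2, -0.3, 0], [0, 0, 0]]
    - [[-0.37, -0.8, 0], [0, 0, 0]]
    - [[-0.37, -0.8, 0], [0, 0, 0]]
    - [[-0.37, -0.8, 0], [0, 0, 0]]
    - [[-0.37, -0.8, 0], [0, 0, 0]]
    - [[-0.37, -0.8, 0], [0, 0, 0]]
    - [[-0.37, -0.8, 0], [0, 0, 0]]
    - [[-0.37, -0.8, 0], [0, 0, 0]]
    - [[-0.37, -0.8, 0], [0, 0, 0]]
    - [[-0.37, -0.8, 0], [0, 0, 0]]
    - [[-0.3, -0.7, 0], [0, 0, 0]]
    - [[-0.14, -0.28, 0], [0, 0, 0]]
  claw: 0.3

```text
time_s: 52.55
position: [0.4205, 0.3687, 0.3149]
tool_rot: [[1.0, 0.003, -0.0], [0.003, -1.0, 0.0], [-0.0, -0.0, -1.0]]
ft_force: [-0.0, -0.1, 0.6]
grip_width: 0.0597
gripper_force: 0.0
```

Request:
move_arm:
  motion:
    - [[0, 0, 0], [0, 0, 0]]
    - [[0, 0, 0], [0, 0, 0]]
    - [[0, 0, 0], [0, 0, 0]]

```text
time_s: 52.85
position: [0.4228, 0.3651, 0.3149]
tool_rot: [[1.0, -0.002, 0.0], [-0.002, -1.0, -0.0], [0.0, 0.0, -1.0]]
ft_force: [-0.3, 0.3, 0.3]
grip_width: 0.0597
gripper_force: 0.0
```

```bash
python3 tops.py k1; python3 s.py lidonA,.6264,-.169 
python3 - <<'E'
from h import *
for n in("scene","side"):
    c=cloud(*cam(n)).reshape(-1,3)
    for x,y in((.613,.056),(.62,-.057)):
        k=(np.hypot(c[:,0]-x,c[:,1]-y)<.022)&(c[:,2]>.14)&(c[:,2]<.25);p=c[k];print(n,k.sum(),p.max(0).round(3),p.mean(0).round(3))
E
```

```text
[0.4228 0.3652 0.3149]
844 0.198 mid [0.4808 0.5943] [0.0661 0.0212] tool d [ 0.05800602 -0.22909796]
233 0.209 mid [0.4222 0.3661] [0.012  0.0111] tool d [-0.00063526 -0.00089623]
222 0.209 mid [0.3734 0.3762] [0.0118 0.0117] tool d [-0.04946179 -0.01103627]
lidonA (np.float64(0.1333), array([ 0.6308, -0.1664,  0.0126])) (np.float64(0.11), array([ 0.5995, -0.1566,  0.0145])) mean [ 0.6152 -0.1615]
scene 68 [0.627 0.07  0.209] [0.619 0.056 0.177]
scene 68 [ 0.638 -0.044  0.209] [ 0.627 -0.057  0.177]
side 61 [0.615 0.064 0.189] [0.608 0.059 0.164]Traceback (most recent call last):
  File "<stdin>", line 5, in <module>
    return umr_maximum(a, axis, None, out, keepdims, initial, where)
ValueError: zero-size array to reduction operation maximum which has no identity
```

Side view is now occluded by the arm, but the scene view shows both straws down (tops at .209, as before). Third straw:

Request:
move_arm:
  motion:
    - [[-0.012, -0.018, 0.3], [0, 0, 0]]
    - [[0, 0, 0.6], [0, 0, 0]]
    - [[0, 0, 0.6], [0, 0, 0]]
    - [[0, 0, 0.6], [0, 0, 0]]
    - [[0, 0, 0.5], [0, 0, 0]]
    - [[0, 0, 0.36], [0, 0, 0]]
    - [[0, 0, 0], [0, 0, 0]]
    - [[0, 0, 0], [0, 0, 0]]

```text
time_s: 53.9
position: [0.4218, 0.3672, 0.1674]
tool_rot: [[1.0, -0.0, 0.0], [-0.0, -1.0, 0.0], [0.0, -0.0, -1.0]]
ft_force: [0.7, -0.5, 0.9]
grip_width: 0.0592
gripper_force: 0.0
```

Request:
move_arm:
  motion:
    - [[0, 0, 0], [0, 0, 0]]
    - [[0, 0, 0], [0, 0, 0]]
    - [[0, 0, 0], [0, 0, 0]]
    - [[0, 0, 0], [0, 0, 0]]
    - [[0, 0, 0], [0, 0, 0]]
    - [[0, 0, 0], [0, 0, 0]]
    - [[0, 0, 0], [0, 0, 0]]
  claw: 1
  force: 25

```text
time_s: 54.6
position: [0.4217, 0.3671, 0.1674]
tool_rot: [[1.0, -0.0, 0.001], [-0.0, -1.0, 0.0], [0.001, -0.0, -1.0]]
ft_force: [-0.1, -1.7, 5.5]
grip_width: 0.0111
gripper_force: 25.2
```

Request:
move_arm:
  motion:
    - [[0, 0, -0.3], [0, 0, 0]]
    - [[0, 0, -0.6], [0, 0, 0]]
    - [[0, 0, -0.7], [0, 0, 0]]
    - [[0, 0, -0.7], [0, 0, 0]]
    - [[0, 0, -0.7], [0, 0, 0]]
    - [[0, 0, -0.6], [0, 0, 0]]
    - [[0, 0, -0.4], [0, 0, 0]]
    - [[0.1, 0.4, 0], [0, 0, 0]]
    - [[0.29, 0.75, 0], [0, 0, 0]]
    - [[0.29, 0.75, 0], [0, 0, 0]]
    - [[0.29, 0.75, 0], [0, 0, 0]]
    - [[0.29, 0.75, 0], [0, 0, 0]]
    - [[0.29, 0.75, 0], [0, 0, 0]]
    - [[0.29, 0.75, 0], [0, 0, 0]]
    - [[0.29, 0.75, 0], [0, 0, 0]]
    - [[0.29, 0.75, 0], [0, 0, 0]]
    - [[0.29, 0.75, 0], [0, 0, 0]]
    - [[0.29, 0.75, 0], [0, 0, 0]]
    - [[0.29, 0.75, 0], [0, 0, 0]]
    - [[0.29, 0.75, 0], [0, 0, 0]]

```text
time_s: 56.6
position: [0.6009, -0.1043, 0.3665]
tool_rot: [[1.0, 0.0, -0.0], [0.0, -1.0, 0.001], [-0.0, -0.001, -1.0]]
ft_force: [0.7, 0.1, -0.2]
grip_width: 0.0111
gripper_force: 24.4
```

Request:
move_arm:
  motion:
    - [[0.29, 0.75, 0], [0, 0, 0]]
    - [[0.22, 0.57, 0], [0, 0, 0]]
    - [[0, 0, 0], [0, 0, 0]]
    - [[0, 0, 0], [0, 0, 0]]
    - [[0, 0, 0.3], [0, 0, 0]]
    - [[0, 0, 0.5], [0, 0, 0]]
    - [[0, 0, 0.2], [0, 0, 0]]
    - [[0, 0, 0], [0, 0, 0]]
    - [[0, 0, 0], [0, 0, 0]]

```text
time_s: 57.5
position: [0.6261, -0.1683, 0.318]
tool_rot: [[1.0, 0.001, 0.001], [0.001, -1.0, -0.001], [0.001, 0.001, -1.0]]
ft_force: [0.1, -0.2, 0.0]
grip_width: 0.0111
gripper_force: 24.4
```

```bash
python3 st.py l1 .6264 -.169 | grep -v ^s
```

```text
[ 0.6261 -0.1683  0.318 ]
wrist z 0.186 mid [ 0.6301 -0.1679] mean [ 0.6312 -0.1679] 127
wrist z 0.215 mid [ 0.6299 -0.1678] mean [ 0.6312 -0.1678] 185
wrist z 0.246 mid [ 0.6297 -0.1677] mean [ 0.631  -0.1677] 287
wrist z 0.275 mid [ 0.6299 -0.1675] mean [ 0.6311 -0.1676] 390
wrist zmin 0.1709
wrist knob [ 0.6269 -0.168   0.0121] 0.139
```

Request:
move_arm:
  motion:
    - [[0, 0, 0.2], [0, 0, 0]]
    - [[0, 0, 0.2], [0, 0, 0]]
    - [[0, 0, 0.2], [0, 0, 0]]
    - [[0, 0, 0.2], [0, 0, 0]]
    - [[0, 0, 0.2], [0, 0, 0]]
    - [[0, 0, 0], [0, 0, 0]]

```text
time_s: 58.25
position: [0.6255, -0.1686, 0.2649]
tool_rot: [[1.0, -0.0, -0.003], [-0.0, -1.0, 0.001], [-0.003, -0.001, -1.0]]
ft_force: [0.2, 0.3, -0.8]
grip_width: 0.0112
gripper_force: 24.4
```

Request:
move_arm:
  motion:
    - [[0, 0, 0.3], [0, 0, 0]]
    - [[0, 0, 0.3], [0, 0, 0]]
    - [[0, 0, 0.3], [0, 0, 0]]
    - [[0, 0, 0.3], [0, 0, 0]]
    - [[0, 0, 0.3], [0, 0, 0]]
    - [[0, 0, 0.2], [0, 0, 0]]
    - [[0, 0, 0.1], [0, 0, 0]]
    - [[0, 0, 0.08], [0, 0, 0]]
    - [[0, 0, 0.06], [0, 0, 0]]
    - [[0, 0, 0], [0, 0, 0]]
    - [[0, 0, 0], [0, 0, 0]]

```text
time_s: 59.35
position: [0.6261, -0.1689, 0.1703]
tool_rot: [[1.0, -0.0, 0.001], [-0.0, -1.0, -0.0], [0.001, 0.0, -1.0]]
ft_force: [0.2, -0.2, 0.5]
grip_width: 0.0113
gripper_force: 24.4
```

Release, rise, and back off for a final look.

Request:
move_arm:
  motion:
    - [[0, 0, 0], [0, 0, 0]]
    - [[0, 0, 0], [0, 0, 0]]
    - [[0, 0, 0], [0, 0, 0]]
    - [[0, 0, -0.3], [0, 0, 0]]
    - [[0, 0, -0.6], [0, 0, 0]]
    - [[0, 0, -0.7], [0, 0, 0]]
    - [[0, 0, -0.7], [0, 0, 0]]
    - [[0, 0, -0.7], [0, 0, 0]]
    - [[-0.3, 0.2, 0], [0, 0, 0]]
    - [[-0.6, 0.4, 0], [0, 0, 0]]
    - [[-0.6, 0.4, 0], [0, 0, 0]]
    - [[-0.6, 0.4, 0], [0, 0, 0]]
    - [[-0.6, 0.4, 0], [0, 0, 0]]
    - [[-0.6, 0.4, 0], [0, 0, 0]]
    - [[-0.4, 0.2, 0], [0, 0, 0]]
    - [[0, 0, 0], [0, 0, 0]]
    - [[0, 0, 0], [0, 0, 0]]
  claw: 0.3

```text
time_s: 61.05
position: [0.4411, -0.2888, 0.3201]
tool_rot: [[1.0, -0.001, 0.001], [-0.001, -1.0, -0.0], [0.001, 0.0, -1.0]]
ft_force: [0.7, -0.1, 0.4]
grip_width: 0.0599
gripper_force: 0.0
```

```bash
python3 - <<'E'
from h import *
ims=[]
for n in("scene","side"):
    im,M=cam(n);c=cloud(im,M).reshape(-1,3)
    a=im["frame"][150:310,160:480] if n=="scene" else im["frame"][100:260,180:500]
    ims.append(cv2.resize(a,None,fx=1.8,fy=1.8)[:,:,::-1])
    for x,y in((.613,.056),(.62,-.057),(.6265,-.168)):
        d=np.hypot(c[:,0]-x,c[:,1]-y);k=(d<.022)&(c[:,2]>.145)&(c[:,2]<.25);p=c[k]
        r=(d<.042)&(d>.018)&(c[:,2]>.09)&(c[:,2]<.125)&(c[:,2]>.105);q=c[r]
        f=np.linalg.lstsq(np.c_[q[:,:2],np.ones(len(q))],q[:,2],rcond=None)[0] if len(q)>20 else None
        print(n,len(p),p.max(0).round(3) if len(p) else "", "disc z",np.median(q[:,2]).round(4),"slope",f)
cv2.imwrite("pics/fin.png",np.vstack(ims))
E
```

```text
scene 61 [0.625 0.063 0.211] disc z 0.1108 slope [-0.00434676 -0.00630192  0.11382572]
scene 60 [ 0.632 -0.051  0.211] disc z 0.111 slope [ 0.0110716  -0.00674858  0.10346103]
scene 60 [ 0.638 -0.161  0.208] disc z 0.1105 slope [-0.00327234 -0.00343744  0.11201198]
side 84 [0.617 0.062 0.207] disc z 0.1099 slope [ 0.00661454 -0.00901672  0.10629748]
side 74 [ 0.624 -0.049  0.207] disc z 0.1099 slope [ 0.01381946 -0.01314895  0.10053166]
side 72 [ 0.63  -0.16   0.207] disc z 0.1099 slope [ 0.00739798 -0.00359979  0.10465072]
```

View pics/fin.png

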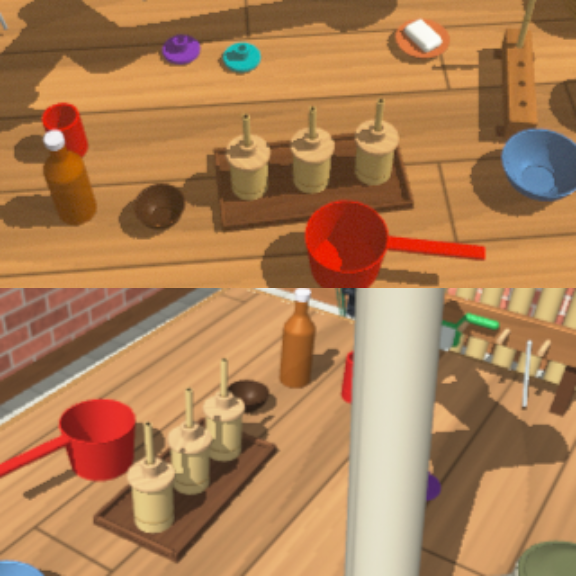

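The final picture shows all three cups upright on the tray. The lids are level (disc at .110–.111) and the straws stand in them with tops at about .207. Handing in.

```bash
python3 -c "
from rig import env
print(env.close_job())"
```

```text
the job is handed in; nothing more can be done
None
```

I stood all three bamboo cups on the tray, each with a level lid and a straw down to the cup floor, and handed the job in at about 61 s; the hand-in returned no verdict, and the bottle, dipper, bowls and look-alikes were never touched.

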